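# Fish the hand stamp out of the slot between the drawer boxes with the bent hook

### The arm

A 6-joint arm with a two-finger parallel gripper is mounted at the origin on a cart in front of the work surface, level with it; the furniture and walls round the work are solid. World frame = base frame: x ahead of the robot, y to its left, z up, the work surface at z = 0. Lengths are in mm, angles in rad, forces in N, time in s.
With the tool pointing down it reaches from about 275 to 750 mm from the base axis. Payload 10.2 kg.
Tool frame: the origin (TCP) lies midway between the tips of the shut fingers; the grasp point (between the pads) lies 19 mm behind it; z points along the fingers, y is the direction in which the jaws open and shut (so a half turn about z gives the same grasp; the last joint's range is limited). The gripper opens to 88 mm and grips with 3 to 60 N. Pads are 18 mm wide; open, the fingers measure 123 mm over their backs; the gripper's body (75 mm by 187 mm) begins 45 mm behind the grasp point.
Start: joints at [-1.33, 0.313, 1.498, -0, 1.331, -0.223], TCP at [234.848, -469.551, 238.72] pointing down, gripper open.
Joint ranges: [-2.94, 2.94], [-0.97, 2.17], [0.19, 2.56], [-1.23, 4.37], [0.02, 3.11], [-2.88, 2.88]. Speed limits (rad/s): [2.39, 2.39, 3.01, 3.14, 3.14, 3.14].

### API

Orientations are given as a rotation vector (axis times angle).
In Python, from bench import bot gives the robot as it stands.
- The arm moves only by the tool step_arm, never from a script. Its arguments are lists of equal length, an entry for each row: "offset": the shift along the tool's x, y, z in units of 40 mm (1.0 is 40 mm), a list of three; "roll": the turn about the tool's z in rad. In form: {"offset": [[x, y, z], ...], "roll": [roll, ...]}. A call has 1 to 12 rows; each row shifts and turns the pose as measured when the row begins, along the tool's axes as they then stand; what a row does not reach is not made up. A row lasts 1/12 s, in which the tool goes at most 41.7 mm and 7.16 degrees, less where a joint would pass 70% of its speed; a pose out of reach is approached as far as the arm can. A call is refused whole if a number of a shift passes 1 or a number of a turn 0.125, either way. A call with a gripper value outside its range is refused whole. "hand" is the opening, from -1 (shut) to 1 (fully open), set as the call begins (left out, the last holds). The fingers move at their own pace and stop on an object; the grip force is fixed at half the most. Time passes only in rows, so rows that do not move let the fingers close. It gives the time, the measured TCP pose, the force and the opening at its end, in the units of the state.
- bot.observe(): the state, without advancing time (a new reading comes with each control period).
- bot.camera(name): name is "scene" or "top" or "wrist"; returns the picture (420x560x3 uint8, red, green, blue); there is no depth.
- bot.calibration(name): a dict with "K" (3x3 intrinsics, pixels), "dist_coeffs" ([k1, k2, p1, p2, k3] as OpenCV has them; the pictures are not rectified), "view" (4x4, takes a point from world to camera coordinates). Camera axes: x right, y down, z forward; pixel columns grow to the right and rows downward; lengths in mm; the calibration is good to about 2 mm. A picture is of the moment at which its call begins: read the wrist's pose just before it. calibration takes no time and is no camera call; for the wrist camera it gives the pose at the moment of the call.
- bot.job_done(): hands the job in, once; it reports no verdict.
The state is a dict: "clock": time; "joints": joint angles; "dq": joint speeds; "joint_torque": joint torques, N m; "tool_pos": TCP position; "eef_rot": TCP orientation; "ft_force": force on the tool from outside, world axes, zero at the start; "torque": the same for the moment, N m; "finger_gap": finger opening in mm.
Only numpy, scipy, OpenCV 4.12 (cv2) and the standard library are available. Lean on these libraries where they do the work, as an engineer would, in place of code of your own. Each camera call takes 0.05 s, during which the arm holds its last target.

### The job

The hand stamp has slipped into the narrow slot between the two small drawer boxes, half under the raised shelf. Take the bent hook from its stand, reach in under the shelf behind the stamp and draw it right out onto the open desk a little way in front of the boxes, then hang the hook back in the notches of its stand. Touch the stamp with the hook only, and leave the ink pad and the sticky notes where they are.

Things in the scene. Friction and masses are not known exactly. Their poses are not given: they have to be found in the camera images.
- drawers: Fixed pair of grey drawer boxes, each 200 deep x 90 wide x 85 high (all in mm), slot of 50 between, closed behind. Origin: on the desk, middle of the slot's mouth; x runs into the slot, z up. Wooden shelf over boxes and slot: underside at z 155, top 169, front edge at x 85, back at 200; it rests on 10 mm posts at the boxes' outer sides. A stapler and an orange box stand on it.
- stamp_mid (a point): Centre of the hand stamp (mm: 74 long, 36 wide, 24 high lying; wooden handle, black 36 x 24 base; about 0.05 kg). It lies flat in the slot, handle to the mouth, the flat underside of its base rearmost, 37 behind this point, about 108 to 122 from the mouth. The point's z axis points from base to handle. Out means this point at least 40 before the mouth, within 220.
- stand: Fixed blue hook stand (mm). Origin: on the desk, centre of the 130 x 84 base plate (8 thick). Posts, 12 thick in x, centred at x = +41 and -41, 50 wide in y, each with a notch on top: floor at z 205, 20 wide in y at the floor, lips flared out, up to z 223. Between the posts it is open to both sides (y), so the hook goes in or out sideways once 25 higher. Close behind (+x) stands a fixed letter tray, 180 high.
- hook_grip (a point): Centre of the bent hook's orange handle bar, mm: 90 long (x) x 14 thick (y) x 24 high (z); it hangs with this point at z 217 over the stand's origin, axes as the stand's. A steel rod, 8 thick, runs down from it to z = -165; there the end bends 40 degrees towards -x: a flat blade 20 wide (y), 6 thick, its end at x = -22, z = -192. With the hook tilted 40 degrees (rod end to +x) the blade is upright. 0.09 kg.
- ink_pad: Ink pad with blue lid, 76 x 104 x 17 mm, loose; origin under its centre. Leave it alone.
- notes: Yellow pad of sticky notes, 77 x 77 x 15 mm, loose; origin under its centre. Leave it alone.

How it is judged (in metres and radians):
On the way, in this order (a step that is already met when the one before it is completed fails the run):
1. the hook is taken off its stand (horizontal distance between hook_grip and stand above 0.1 m), for 0.2 s.
2. the stamp is out of the slot, in front of the boxes, while the hook is off its stand (x of stamp_mid in the frame of drawers between -0.22 and -0.04 m and y of stamp_mid in the frame of drawers between -0.13 and 0.13 m and height (world z) of stamp_mid between 0.005 and 0.045 m and horizontal distance between hook_grip and stand above 0.06 m), for 0.2 s.
At the end, for the whole second after the job is handed in: The stamp lies on the desk, its centre 40 to 220 mm in front of the slot's mouth and within 130 mm of the slot's middle line; the hook hangs upright in both notches (within 11 mm along the bar, 8 mm across, 0.12 rad); both at rest (x of stamp_mid in the frame of drawers between -0.22 and -0.04 m and y of stamp_mid in the frame of drawers between -0.13 and 0.13 m and height (world z) of stamp_mid between 0.005 and 0.045 m and x of hook_grip in the frame of stand between -0.011 and 0.011 m and y of hook_grip in the frame of stand between -0.008 and 0.008 m and z of hook_grip in the frame of stand between 0.211 and 0.224 m and angle between hook_grip's own z axis and vertical below 0.12 rad and linear speed of each of hook, stamp below 0.03 m/s); the robot touches nothing.
It fails at once if the robot touches the stamp itself (contact force between any of the arm, the fingers and stamp above 0.5 N).
It fails at once if the ink pad or the sticky notes are pushed more than 25 mm (distance of any of ink_pad, notes from where it was at the start of the episode above 0.025 m).
It also fails if it takes over 58 s, if anything falls off the work surface, if the arm or the gripper's body presses on something with over 40 N, if the wrist force passes 120 N, or if a joint passes its speed limit or range.

## Working session

There is one attempt and no reset: what is moved stays moved. The work goes in short steps, Python scripts to look and compute and a tool call to move; the robot and the scene stay as the last step left them, time stands still between calls to the robot, and variables do not carry over. Pictures are saved under pics/ and viewed, and the job is handed in when it is done.

Besides the shell and the picture viewer there is one more tool, called as name([rows], argument=value, ...), one row to a line, values as JSON. step_arm: Moves the arm, as the interface text tells. Its arguments: {"type":"object","properties":{"offset":{"type":"array"},"roll":{"type":"array"},"hand":{"type":"number"}},"required":["offset","roll"]}

```bash
ls -la; mkdir -p pics; python3 - <<'E'
from bench import bot
import cv2
print(bot.observe())
for n in ("scene","top","wrist"):
    im=bot.camera(n); cv2.imwrite(f"pics/{n}0.png",im[:,:,::-1])
    c=bot.calibration(n); print(n,c["K"],c["dist_coeffs"],c["view"])
E
```

```text
total 12
drwxr-xr-x  3 agent agent 4096 Dec  7 01:06 .
drwxr-xr-x 23 root  root  4096 Dec  7 01:06 ..
drwxr-xr-x  2 agent agent 4096 Dec  7 01:06 pics
{'clock': 0.0, 'joints': array([-1.33039019e+00,  3.13423521e-01,  1.49839278e+00,  3.95030734e-06,
        1.33100564e+00, -2.23442601e-01]), 'dq': array([ 0.00025033, -0.00042889, -0.00016164,  0.00046038,  0.00067272,
       -0.00154265]), 'joint_torque': array([ 9.02143911e-04, -4.02210653e+01, -2.52269322e+01,  6.94797048e-02,
        3.51719151e-02, -1.00627230e-04]), 'tool_pos': array([ 234.79461278, -469.30973103,  238.19129819]), 'eef_rot': array([-3.05628326e+00, -7.21813576e-01,  1.03471748e-05]), 'ft_force': array([0.04176097, 0.2977016 , 0.0730004 ]), 'torque': array([-0.00451557,  0.03009469,  0.00762022]), 'finger_gap': 87.99023691701727}
scene [[431.00975784   0.         276.79403216]
 [  0.         431.00975784 208.80060585]
 [  0.           0.           1.        ]] [-0.09091381  0.          0.          0.          0.        ] [[ 8.89862087e-01 -4.55757718e-01 -2.07453289e-02 -5.18095039e+02]
 [-2.50234799e-01 -4.4954
[... 397 characters left out ...]
1  7.59142820e-03 -1.72359664e+02]
 [-9.93666554e-01  2.39876790e-03 -1.12343336e-01  5.04121947e+02]
 [ 1.12321287e-01 -7.91096456e-03 -9.93640451e-01  1.17781914e+03]
 [ 0.00000000e+00  0.00000000e+00  0.00000000e+00  1.00000000e+00]]
wrist [[326.01406764   0.         279.25302874]
 [  0.         326.01406764 204.4489379 ]
 [  0.           0.           1.        ]] [-0.05107095  0.          0.          0.          0.        ] [[ 4.45919189e-01 -8.95071032e-01 -1.98098889e-03 -5.24097123e+02]
 [-8.50760209e-01 -4.24529471e-01  3.09809289e-01 -4.19614603e+01]
 [-2.78142308e-01 -1.36464560e-01 -9.50796656e-01  3.92141828e+02]
 [ 0.00000000e+00  0.00000000e+00  0.00000000e+00  1.00000000e+00]]
```

View pics/scene0.png

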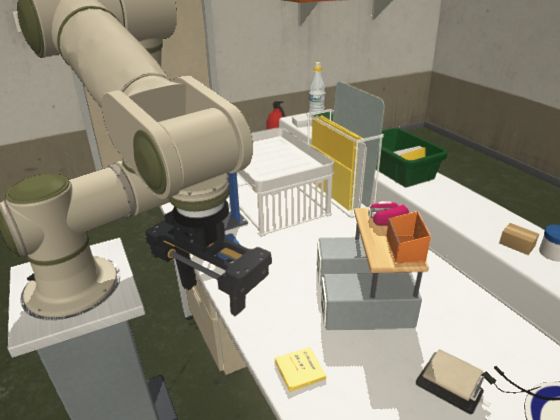

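View pics/top0.png

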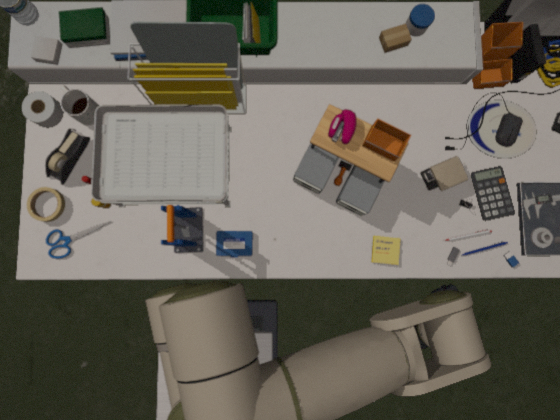

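View pics/wrist0.png

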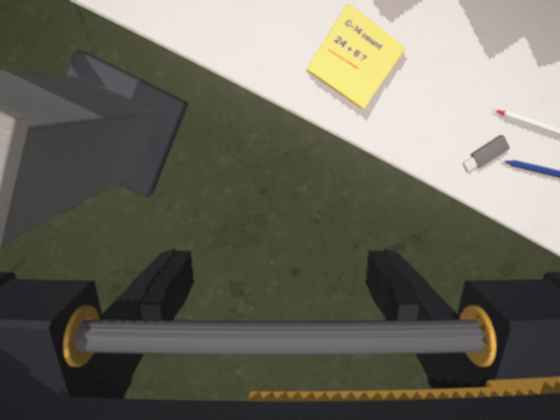

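The top view shows the stand with its orange bar at about (171,225), the ink pad at (234,243), the notes at (386,250), and the drawers around (350,165) with the stamp handle at (342,176). I'll enlarge these areas.

```bash
python3 - <<'E'
import cv2
im=cv2.imread("pics/top0.png")
a=cv2.resize(im[195:265,140:260],None,fx=6,fy=6,interpolation=cv2.INTER_CUBIC);cv2.imwrite("pics/topstand.png",a)
a=cv2.resize(im[100:220,285:415],None,fx=5,fy=5,interpolation=cv2.INTER_CUBIC);cv2.imwrite("pics/topdraw.png",a)
im=cv2.imread("pics/scene0.png")
a=cv2.resize(im[190:340,300:440],None,fx=4,fy=4,interpolation=cv2.INTER_CUBIC);cv2.imwrite("pics/scdraw.png",a)
E
```

```text
(no output)
```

View pics/topstand.png

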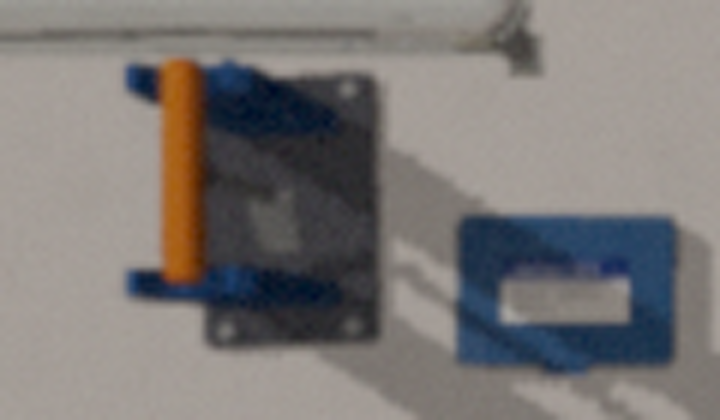

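View pics/topdraw.png

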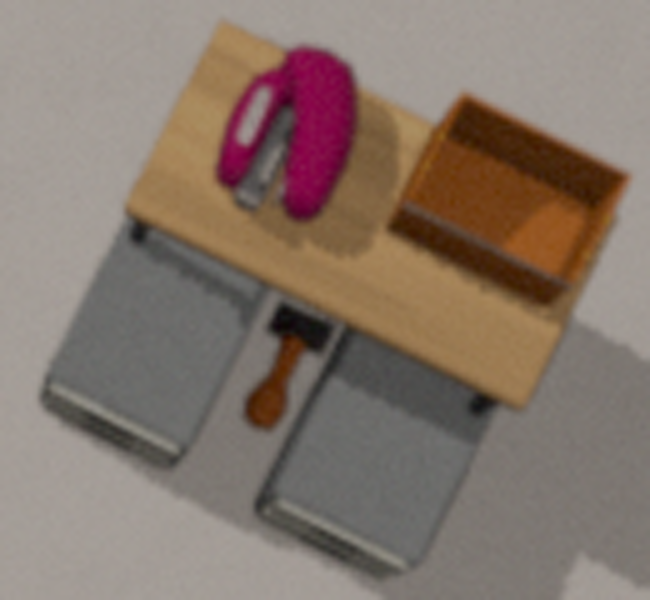

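View pics/scdraw.png

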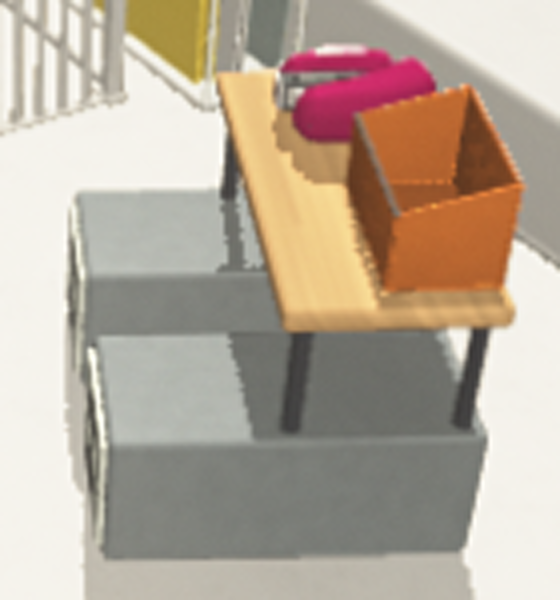

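```bash
cat > h.py <<'E'
import numpy as np, cv2
from bench import bot
from scipy.spatial.transform import Rotation as R
def ray(name,px,cal=None):
    c=cal or bot.calibration(name); K=np.array(c["K"]);V=np.array(c["view"])
    p=cv2.undistortPoints(np.array(px,float).reshape(-1,1,2),K,np.array(c["dist_coeffs"])).reshape(-1,2)
    d=np.c_[p,np.ones(len(p))]@V[:3,:3]; o=-V[:3,:3].T@V[:3,3]
    return o,d
def onz(name,px,z,cal=None):
    o,d=ray(name,px,cal); t=(z-o[2])/d[:,2]; return o+d*t[:,None]
def proj(name,P,cal=None):
    c=cal or bot.calibration(name);V=np.array(c["view"])
    return cv2.projectPoints(np.array(P,float).reshape(-1,1,3),cv2.Rodrigues(V[:3,:3])[0],V[:3,3],np.array(c["K"]),np.array(c["dist_coeffs"]))[0].reshape(-1,2)
def crop(pts,off,s): return (np.array(pts,float)+.5)/s-.5+np.array(off)
E
python3 - <<'E'
from h import *
np.set_printoptions(precision=1,suppress=True)
S=lambda p:crop(p,(140,195),6); D=lambda p:crop(p,(285,100),5)
print("plate",onz("top",S([(378,75),(207,345),(378,345)]),8))
im=cv2.imread("pics/top0.png");hsv=cv2.cvtColor(im,cv2.COLOR_BGR2HSV)
m=cv2.inRange(hsv,(5,150,100),(20,255,255)); m[:, :150]=0;m[:,215:]=0;m[:195]=0;m[265:]=0
c=max(cv2.findContours(m,0,1)[0],key=cv2.contourArea); r=cv2.minAreaRect(c);print(r, "bar",onz("top",cv2.boxPoints(r),229), onz("top",[r[0]],229))
print("box tops L inner, R inner",onz("top",D([(190,450),(262,292),(265,500),(345,335)]),85))
print("outer front L,R", onz("top",D([(45,385),(410,570),(490,415)]),85))
print("shelf front edge top",onz("top",D([(127,207),(520,405),(222,22)]),169))
print("stamp handle end, base front corners",onz("top",D([(262,425),(275,325),(322,345)]),12))
print("pad",onz("top",S([(460,215),(675,215),(675,362),(460,362)]),17))
m=cv2.inRange(hsv,(22,100,120),(35,255,255));m[:230]=0
c=max(cv2.findContours(m,0,1)[0],key=cv2.contourArea); r=cv2.minAreaRect(c);print("notes",onz("top",cv2.boxPoints(r),15))
E
```

```text
plate [[503.8  39.    8. ]
 [374.6 118.2   8. ]
 [374.3  36.9   8. ]]
((169.5, 223.0), (36.0, 5.0), 90.0) bar [[484.3  86.4 229. ]
 [484.3  74.6 229. ]
 [399.3  72.5 229. ]
 [399.3  84.2 229. ]] [[441.6  79.4 229. ]]
box tops L inner, R inner [[ 542.4 -300.2   85. ]
 [ 630.3 -341.2   85. ]
 [ 514.8 -340.6   85. ]
 [ 606.1 -386.4   85. ]]
outer front L,R [[ 578.6 -221.3   85. ]
 [ 476.3 -418.7   85. ]
 [ 561.4 -464.8   85. ]]
shelf front edge top [[ 655.5 -259.9  169. ]
 [ 552.3 -458.1  169. ]
 [ 753.5 -310.2  169. ]]
stamp handle end, base front corners [[ 568.1 -351.    12. ]
 [ 627.3 -359.8   12. ]
 [ 615.4 -387.    12. ]]
pad [[ 435.6   -2.6   17. ]
 [ 435.3 -104.8   17. ]
 [ 365.8 -105.    17. ]
 [ 366.1   -3.4   17. ]]
notes [[ 346.4 -441.1   15. ]
 [ 420.3 -451.1   15. ]
 [ 411.9 -528.2   15. ]
 [ 338.2 -517.8   15. ]]
```

Measured positions, in world mm:

- **Stand:** about (439, 78), yaw about 1°.
- **Slot mouth:** about (528, -320), running along yaw -27.4°. The shelf edge checks at 85 mm.
- **Stamp:** rear at about 122 into the slot.

The tool can only roll about its own z. To tilt the hook I'll pivot the bar between the pads, levering the rod on the stand's post.

step_arm([
  [0,0,-0.6],
  [0,0,-0.6],
  [0,0,-0.6],
  [0,0,-0.6],
  [0,0,0],
], roll=[0.112,0.112,0.112,0.112,0], hand=1)

```text
clock: 0.57
tool_pos: [234.5, -468.4, 335.8]
eef_rot: [-3.134, 0.009, 0.003]
ft_force: [-0.0, 0.5, 0.9]
finger_gap: 88.5
```

step_arm([
  [0.36,-0.9,0],
  [0.36,-0.9,0],
  [0.36,-0.9,0],
  [0.36,-0.9,0],
  [0.36,-0.9,0],
  [0.36,-0.9,0],
  [0.36,-0.9,0],
  [0.36,-0.9,0],
  [0.36,-0.9,0],
  [0.36,-0.9,0],
  [0.36,-0.9,0],
  [0,0,0],
], roll=[0,0,0,0,0,0,0,0,0,0,0,0])

```text
clock: 1.57
tool_pos: [395.6, -54.1, 330.9]
eef_rot: [-3.125, -0.008, 0.011]
ft_force: [0.2, -1.0, 0.4]
finger_gap: 88.2
```

```bash
python3 - <<'E'
from h import *
o=bot.observe();print(o["tool_pos"],o["eef_rot"],o["joints"])
cv2.imwrite("pics/w1.png",bot.camera("wrist")[:,:,::-1])
E
```

```text
[395.58177915 -54.09557051 330.94007747] [-3.12513042 -0.00812971  0.01083814] [-0.43920233 -0.02356205  1.65065303  0.01190009  1.52780151  1.12580065]
```

View pics/w1.png

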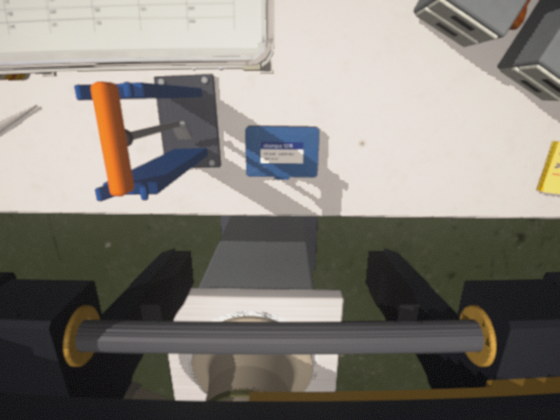

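Wrist view: orange bar from (104,84) to (121,193), and the base plate at (156..218, 76..168).

```bash
python3 - <<'E'
from h import *
np.set_printoptions(precision=1,suppress=True)
im=cv2.imread("pics/w1.png");hsv=cv2.cvtColor(im,cv2.COLOR_BGR2HSV)
m=cv2.inRange(hsv,(5,150,120),(20,255,255));m[220:]=0;m[:,200:]=0;m[:,:85]=0
c=max(cv2.findContours(m,0,1)[0],key=cv2.contourArea); r=cv2.minAreaRect(c);b=cv2.boxPoints(r);print(r)
P=onz("wrist",b,229);print(P,P.mean(0))
print("plate",onz("wrist",[(154,76),(212,75),(220,165)],8))
E
```

```text
((110.40839385986328, 138.1253662109375), (115.0387191772461, 24.483333587646484), 81.15818786621094)
[[486.8  85.5 229. ]
 [489.1  66.6 229. ]
 [402.6  65.  229. ]
 [399.3  85.7 229. ]] [444.5  75.7 229. ]
plate [[503.5 120.8   8. ]
 [504.   40.7   8. ]
 [380.   36.1   8. ]]
```

step_arm([
  [0.22,-0.66,0],
  [0.22,-0.66,0],
  [0.22,-0.66,0],
  [0.22,-0.66,0],
  [0.22,-0.66,0],
  [0,0,0],
], roll=[0,0,0,0,0,0])

```text
clock: 2.12
tool_pos: [439.5, 74.9, 328.7]
eef_rot: [-3.127, -0.001, 0.02]
ft_force: [0.6, -0.0, -0.1]
finger_gap: 88.8
```

step_arm([
  [0,-0.09,0.6],
  [0,0,0.6],
  [0,0,0.6],
  [0,0,0.6],
  [0,0,0.3],
  [0,0,0],
], roll=[0,0,0,0,0,0])

```text
clock: 2.62
tool_pos: [437.8, 72.5, 213.9]
eef_rot: [-3.129, -0.001, 0.024]
ft_force: [0.3, 0.4, -0.7]
finger_gap: 88.4
```

```bash
python3 - <<'E'
from h import *
o=bot.observe();print(o["tool_pos"],o["eef_rot"],o["ft_force"])
cv2.imwrite("pics/w2.png",bot.camera("wrist")[:,:,::-1])
E
```

```text
[437.8300844   72.54636944 213.92681127] [-3.12946561e+00 -7.59919145e-04  2.36797607e-02] [ 0.26568274  0.42980916 -0.65030828]
```

View pics/w2.png

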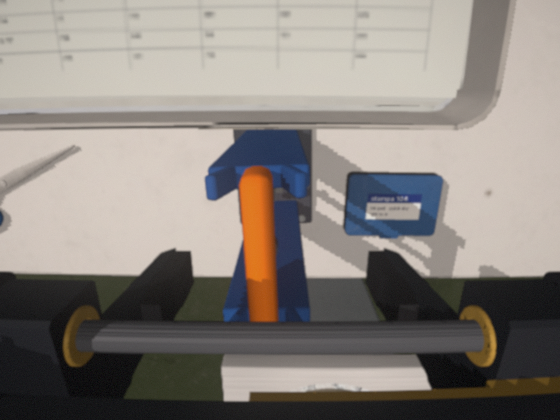

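step_arm([
  [0.05,-0.15,0.2],
  [0,0,0.2],
  [0,0,0.0],
], roll=[0,0,0])

```text
clock: 2.92
tool_pos: [441.3, 77.1, 199.6]
eef_rot: [-3.13, 0.003, 0.017]
ft_force: [0.5, -0.2, 0.2]
finger_gap: 88.1
```

```bash
python3 - <<'E'
from h import *
np.set_printoptions(precision=1,suppress=True)
o=bot.observe();print(o["tool_pos"],o["eef_rot"],o["ft_force"])
im=bot.camera("wrist")[:,:,::-1];cv2.imwrite("pics/w3.png",im)
hsv=cv2.cvtColor(im.copy(),cv2.COLOR_BGR2HSV)
m=cv2.inRange(hsv,(3,150,120),(20,255,255));m[330:]=0;m[:,120+240:]=0;m[:,:190]=0
c=max(cv2.findContours(m,0,1)[0],key=cv2.contourArea).reshape(-1,2)
for row in range(c[:,1].min(),300,20):
    xs=np.where(m[row])[0]
    if len(xs): print(row,xs.min(),xs.max(),onz("wrist",[(xs.min(),row),(xs.max()+1,row)],229).ravel())
E
```

```text
[441.3  77.1 199.6] [-3.1  0.   0. ] [ 0.5 -0.2  0.2]
182 259 270 [493.   84.4 229.  493.   80.  229. ]
202 246 280 [485.2  89.5 229.  485.2  76.3 229. ]
222 247 281 [477.1  89.4 229.  477.1  75.9 229. ]
242 250 282 [468.6  88.6 229.  468.7  75.5 229. ]
262 251 282 [459.7  88.4 229.  459.8  75.5 229. ]
282 252 283 [450.4  88.3 229.  450.5  75.1 229. ]
```

View pics/w3.png

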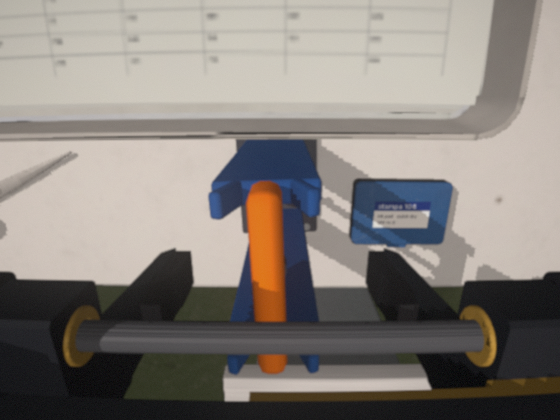

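step_arm([
  [0,-0.08,0.03],
  [0,0,0],
], roll=[-0.025,0])

```text
clock: 3.13
tool_pos: [442.0, 80.5, 199.7]
eef_rot: [-3.13, -0.041, 0.013]
ft_force: [-0.3, -0.3, 0.2]
finger_gap: 88.3
```

step_arm([
  [0,0,0],
  [0,0,0],
  [0,0,0],
  [0,0,0],
  [0,0,0],
  [0,0,0],
  [0,0,0],
  [0,0,0],
], roll=[0,0,0,0,0,0,0,0], hand=-1)

```text
clock: 3.8
tool_pos: [442.4, 80.8, 200.9]
eef_rot: [-3.13, -0.043, 0.009]
ft_force: [0.7, 0.2, 0.4]
finger_gap: 36.8
```

step_arm([
  [0,0,0],
  [0,0,0],
  [0,0,0],
  [0,0,0],
  [0,0,0],
  [0,0,0],
], roll=[0,0,0,0,0,0], hand=-1)

```text
clock: 4.3
tool_pos: [442.4, 80.7, 200.9]
eef_rot: [-3.13, -0.043, 0.009]
ft_force: [0.2, 0.4, 0.6]
finger_gap: 13.3
```

step_arm([
  [0,0,-0.3],
  [0,0,-0.5],
  [0,0,-0.5],
  [0,0,-0.5],
  [0,0,-0.4],
  [0,0,0],
], roll=[0,0,0,0,0,0])

```text
clock: 4.8
tool_pos: [441.9, 79.8, 290.9]
eef_rot: [-3.13, -0.042, 0.017]
ft_force: [0.4, -0.4, -0.8]
finger_gap: 13.4
```

```bash
python3 - <<'E'
from h import *
for n in("wrist","scene"): cv2.imwrite(f"pics/{n}4.png",bot.camera(n)[:,:,::-1])
a=cv2.imread("pics/scene4.png")[120:300,140:340]; cv2.imwrite("pics/scene4c.png",cv2.resize(a,None,fx=3.2,fy=3.2,interpolation=2))
E
```

```text
(no output)
```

View pics/scene4c.png

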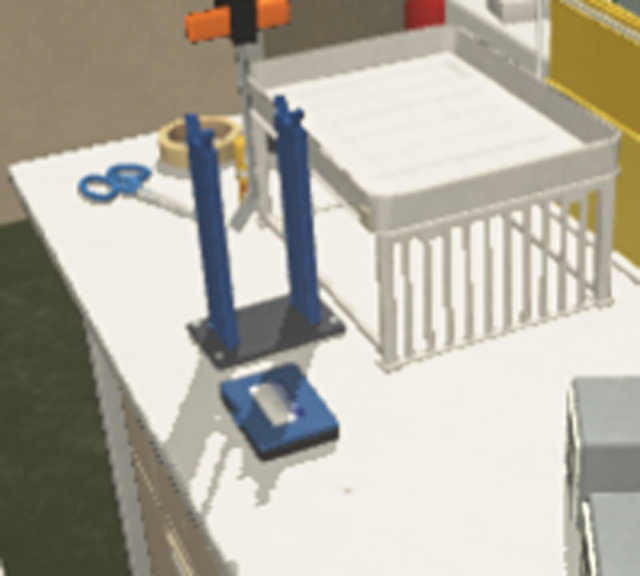

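View pics/wrist4.png

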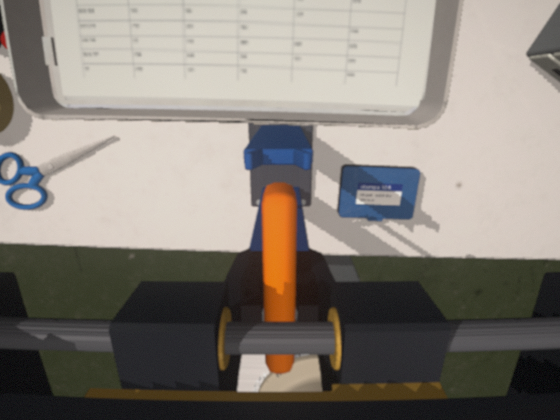

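The hook is held upright and centred in the fingers (bar at about column 278 in the wrist view). Now I lever the rod over the near post by moving in -x.

step_arm([
  [-0.25,0,0],
  [-0.25,0,0],
  [-0.25,0,0],
  [-0.2,0,0],
  [-0.2,0,0],
  [-0.2,0,0],
  [0,0,0],
], roll=[0,0,0,0,0,0,0])

```text
clock: 5.48
tool_pos: [384.0, 78.3, 282.0]
eef_rot: [-3.129, -0.041, 0.032]
ft_force: [1.0, 0.2, 2.0]
finger_gap: 13.9
```

```bash
python3 - <<'E'
from h import *
a=bot.camera("scene")[:,:,::-1]; cv2.imwrite("pics/scene5.png",a);a=a[100:280,130:330]; cv2.imwrite("pics/scene5c.png",cv2.resize(a,None,fx=3.2,fy=3.2,interpolation=2))
E
```

```text
(no output)
```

View pics/scene5c.png

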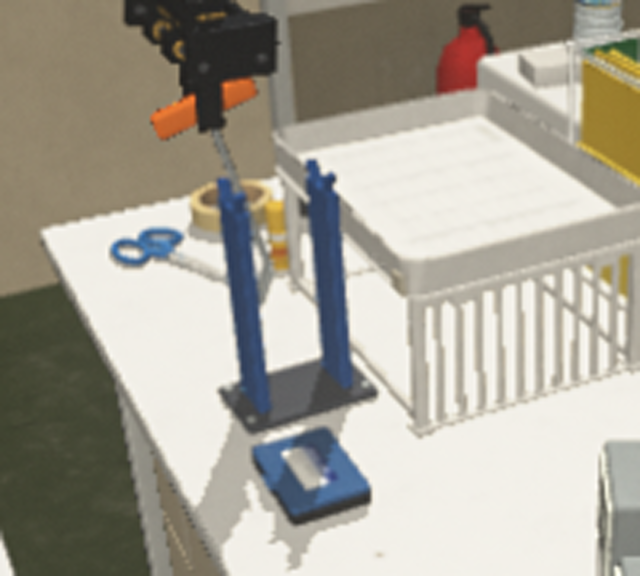

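It is pivoting as intended, at low force (about 2 N). Continuing to about 40°.

step_arm([
  [-0.21,0,-0.03],
  [-0.21,0,-0.03],
  [-0.21,0,-0.03],
  [-0.21,0,-0.03],
  [-0.21,0,-0.03],
  [-0.21,0,-0.03],
  [0,0,0],
], roll=[0,0,0,0,0,0,0])

```text
clock: 6.12
tool_pos: [330.6, 76.7, 290.9]
eef_rot: [-3.128, -0.041, 0.029]
ft_force: [1.2, 0.3, 1.7]
finger_gap: 13.6
```

```bash
python3 - <<'E'
from h import *
a=bot.camera("scene")[:,:,::-1]; cv2.imwrite("pics/scene6.png",a);a=a[80:260,120:320]; cv2.imwrite("pics/scene6c.png",cv2.resize(a,None,fx=3.2,fy=3.2,interpolation=2))
E
```

```text
(no output)
```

View pics/scene6c.png

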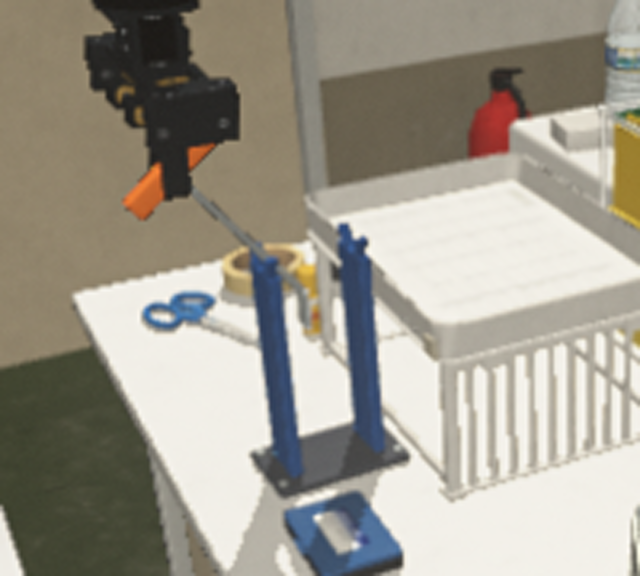

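step_arm([
  [0,0,-0.3],
  [0,0,-0.4],
  [0,0,-0.4],
  [0,0,-0.4],
  [0,0,-0.4],
  [0,0,-0.4],
  [0,0,-0.2],
  [0,0,0],
], roll=[0,0,0,0,0,0,0,0])

```text
clock: 6.83
tool_pos: [329.3, 75.4, 392.1]
eef_rot: [-3.127, -0.04, 0.059]
ft_force: [-0.3, 0.7, -1.5]
finger_gap: 14.2
```

```bash
python3 - <<'E'
from h import *
print(bot.observe()["joints"])
a=bot.camera("scene")[:,:,::-1]; cv2.imwrite("pics/scene7.png",a);a=a[60:240,120:320]; cv2.imwrite("pics/scene7c.png",cv2.resize(a,None,fx=3.2,fy=3.2,interpolation=2))
E
```

```text
[-0.13280517 -0.16732299  1.62611685  0.00854851  1.72241509  1.41347457]
```

View pics/scene7c.png

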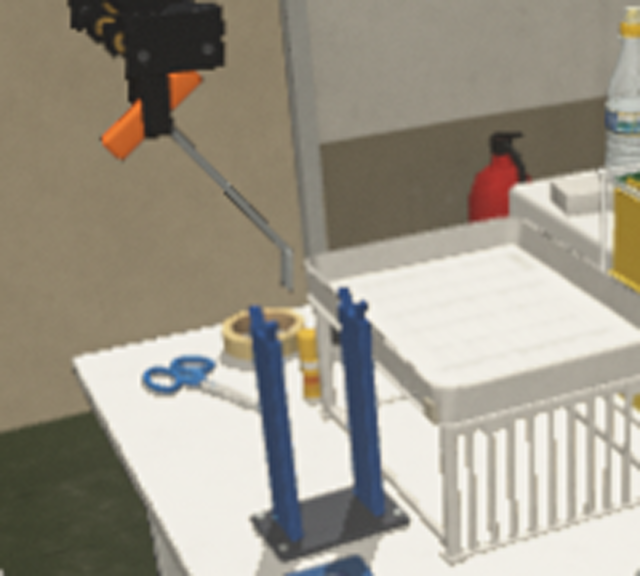

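```bash
python3 - <<'E'
from h import *
np.set_printoptions(precision=1,suppress=True)
px=crop([(178,135),(230,192),(288,247),(290,286)],(120,60),3.2)
o,d=ray("scene",px); 
t=(75.5-o[1])/d[:,1];P=o+d*t[:,None];print(P)
v=P[2]-P[0];print(np.degrees(np.arctan2(v[0],-v[2])))
print(P-np.array([329.3,75.4,411]))
E
```

```text
[[349.6  75.5 385.8]
 [385.   75.5 333.4]
 [428.2  75.5 278. ]
 [426.4  75.5 243.6]]
36.07857698253198
[[  20.3    0.1  -25.2]
 [  55.7    0.1  -77.6]
 [  98.9    0.1 -133. ]
 [  97.1    0.1 -167.4]]
```

Tilt measured at about 36.6°, with the tip at (+97, -168) from the grip. That keeps clear of the shelf while tip z + 1.35·x stays below 223. Carrying it over to the front of the slot.

step_arm([
  [0.1,0.4,0],
  [0.14,0.7,0],
  [0.14,0.7,0],
  [0.14,0.7,0],
  [0.14,0.7,0],
  [0.14,0.7,0],
  [0.14,0.7,0],
  [0.14,0.7,0],
  [0.14,0.7,0],
  [0.14,0.7,0],
  [0.14,0.7,0],
  [0.1,0.4,0],
], roll=[0,0,0,0,0,0,0,0,0,0,0,0])

```text
clock: 7.88
tool_pos: [399.3, -245.0, 367.1]
eef_rot: [-3.11, -0.05, 0.095]
ft_force: [0.1, -0.6, -0.7]
finger_gap: 14.0
```

step_arm([
  [0,0,0.5],
  [0,0,0.5],
  [0,0,0.5],
  [0,0,0.5],
  [0,0,0.5],
  [0,0,0],
], roll=[0.1,0.1,0.1,0.1,0.1,0])

```text
clock: 8.38
tool_pos: [390.0, -243.7, 253.9]
eef_rot: [-3.023, 0.765, 0.126]
ft_force: [-0.3, 0.2, -1.9]
finger_gap: 14.0
```

```bash
python3 - <<'E'
from h import *
np.set_printoptions(precision=3,suppress=True)
o=bot.observe();print(o["tool_pos"],o["joints"],R.from_rotvec(o["eef_rot"]).as_matrix())
cv2.imwrite("pics/w8.png",bot.camera("wrist")[:,:,::-1])
cv2.imwrite("pics/s8.png",bot.camera("scene")[:,:,::-1])
E
```

```text
[ 390.01  -243.729  253.877] [-0.8    0.204  1.602 -0.025  1.416  1.271] [[ 0.877 -0.476 -0.073]
 [-0.474 -0.88   0.04 ]
 [-0.084 -0.    -0.997]]
```

View pics/w8.png

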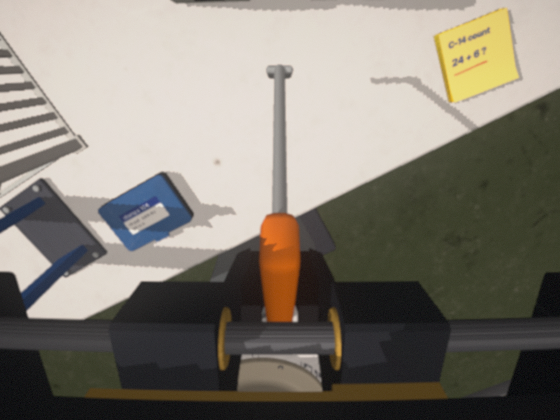

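View pics/s8.png

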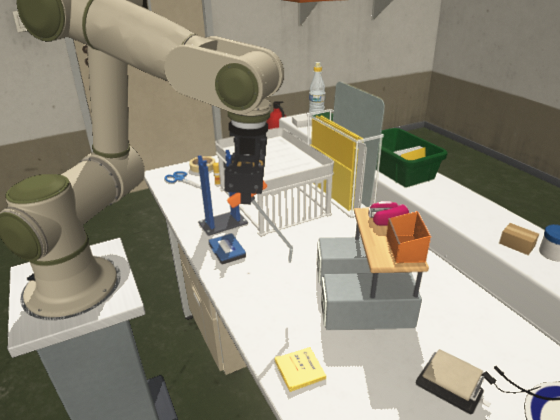

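The wrist view shows the rod straight ahead with the blade end at (279,70). The scene view shows the blade upright, tip at about (287,343), rod end at about (288,328). I'll triangulate the tip.

```bash
cat >> h.py <<'E'
def tri(n1,p1,n2,p2):
    (o1,d1),(o2,d2)=ray(n1,[p1]),ray(n2,[p2]);d1=d1[0]/np.linalg.norm(d1);d2=d2[0]/np.linalg.norm(d2)
    A=np.c_[d1,-d2];t=np.linalg.lstsq(A,o2-o1,rcond=None)[0];a=o1+d1*t[0];b=o2+d2*t[1];return (a+b)/2,np.linalg.norm(a-b)
O=np.array([528,-320.]);YAW=np.radians(-27.4);ex=np.array([np.cos(YAW),np.sin(YAW)]);ey=np.array([-ex[1],ex[0]])
def D(P): P=np.asarray(P);return np.r_[(P[:2]-O)@ex,(P[:2]-O)@ey,P[2]]
E
python3 - <<'E'
from h import *
np.set_printoptions(precision=1,suppress=True)
w=cv2.imread("pics/w8.png");s=cv2.imread("pics/s8.png");t=bot.camera("top")[:,:,::-1];cv2.imwrite("pics/t8.png",t)
cv2.imwrite("pics/c8.png",np.vstack([cv2.resize(w[50:110,240:320],(640,480)[:2],interpolation=2)[:,:],]))
cv2.imwrite("pics/c8s.png",cv2.resize(s[180:360,220:340],None,fx=3.3,fy=3.3,interpolation=2))
o=bot.observe();M=R.from_rotvec(o["eef_rot"]).as_matrix();g=o["tool_pos"]-19*M[:,2]
print("grip",g,D(g))
print("tip",proj("wrist",[g]))
p,e=tri("scene",(287.5,344),"wrist",(279,66));print(p,e,D(p)-D(g))
E
```

```text
grip [ 393.  -245.9  277.7] [-154.     3.7  277.7]
tip [[279.8 286.8]]
[ 471.7 -287.7 -172.3] 17.400175502264965 [  89.1   -0.9 -450. ]
```

View pics/c8s.png

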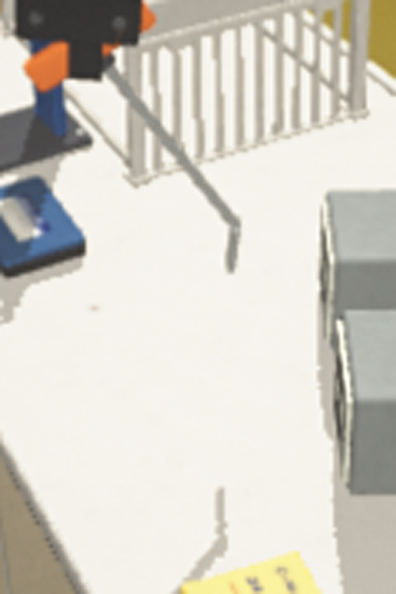

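View pics/c8.png

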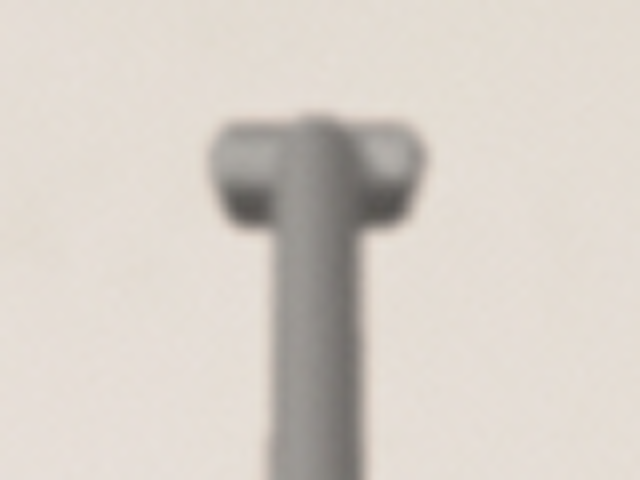

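View pics/t8.png

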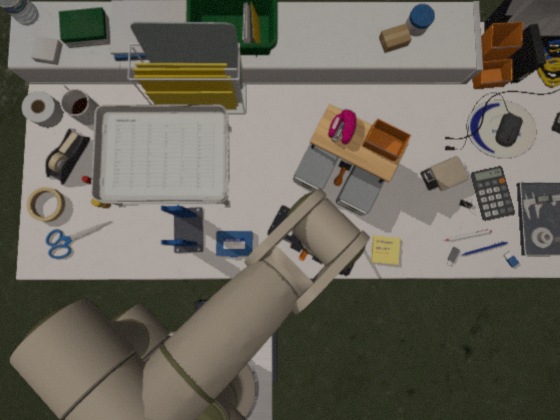

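The lower mark at (287,343) was a shadow. In the scene view the real tip is at about (290,262) and the rod end at (291.5,247).

```bash
python3 - <<'E'
from h import *
np.set_printoptions(precision=1,suppress=True)
o=bot.observe();M=R.from_rotvec(o["eef_rot"]).as_matrix();g=o["tool_pos"]-19*M[:,2]
for n,ps,pw in(("tip",(290,261.5),(279.5,77)),("end",(291.5,247.3),(279.5,66))):
    p,e=tri("scene",ps,"wrist",pw);print(n,p,e,D(p),D(p)-D(g))
for a in (30,33,36,40):
    s,c=np.sin(np.radians(a)),np.cos(np.radians(a)); print(a,[(x*c-z*s,x*s+z*c) for x,z in((0,-165),(-22,-192))])
E
```

```text
tip [ 469.3 -286.7   96.9] 2.705448139606244 [-67.4   2.5  96.9] [  86.6   -1.2 -180.8]
end [ 474.6 -289.5  136. ] 2.248440739636896 [-61.5   2.5 136. ] [  92.5   -1.1 -141.7]
30 [(np.float64(82.49999999999999), np.float64(-142.89419162443238)), (np.float64(76.94744111674234), np.float64(-177.27687752661222))]
33 [(np.float64(89.86544077747946), np.float64(-138.38064371099497)), (np.float64(86.11994222808588), np.float64(-173.00680781585203))]
36 [(np.float64(96.98456662825807), np.float64(-133.48780407186632)), (np.float64(95.056394563906), np.float64(-168.26253847042432))]
40 [(np.float64(106.05995559827898), np.float64(-126.39733311463137)), (np.float64(106.56224331119802), np.float64(-161.22186049194764))]
```

World tilt is now only about 33°, because the tool pitch drifted by 0.08 rad. Pressing the tip gently on the open desk will swing it out to the full 40° or so, since the contact lies ahead of the pivot.

step_arm([
  [0,0,0.4],
  [0,0,0.4],
  [0,0,0.4],
  [0,0,0.4],
  [0,0,0.2],
  [0,0,0.2],
  [0,0,0.1],
  [0,0,0],
], roll=[0,0,0,0,0,0,0,0])

```text
clock: 9.2
tool_pos: [390.3, -246.2, 181.1]
eef_rot: [-3.047, 0.731, 0.09]
ft_force: [0.0, 0.1, -1.1]
finger_gap: 13.6
```

step_arm([
  [0,0,0.15],
  [0,0,0.15],
  [0,0,0.15],
  [0,0,0.12],
  [0,0,0.12],
  [0,0,0.1],
  [0,0,0.1],
  [0,0,0],
], roll=[0,0,0,0,0,0,0,0])

```text
clock: 9.87
tool_pos: [386.8, -245.8, 148.7]
eef_rot: [-3.051, 0.727, 0.095]
ft_force: [0.2, -1.2, -0.0]
finger_gap: 13.9
```

```bash
python3 - <<'E'
from h import *
np.set_printoptions(precision=3,suppress=True)
o=bot.observe();M=R.from_rotvec(o["eef_rot"]).as_matrix();g=o["tool_pos"]-19*M[:,2];print(D(g),o["ft_force"],M[:,2])
s=bot.camera("scene")[:,:,::-1];w=bot.camera("wrist")[:,:,::-1];cv2.imwrite("pics/w9.png",w)
cv2.imwrite("pics/c9s.png",cv2.resize(s[180:360,220:340],None,fx=3.3,fy=3.3,interpolation=2))
E
```

```text
[-158.41     1.105  167.627] [ 0.227 -1.15  -0.021] [-0.058  0.018 -0.998]
```

View pics/c9s.png

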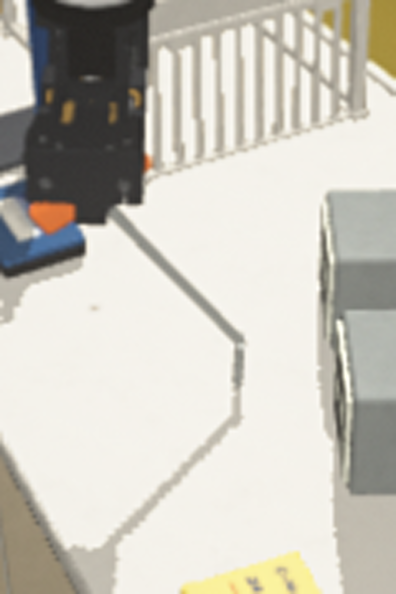

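View pics/w9.png

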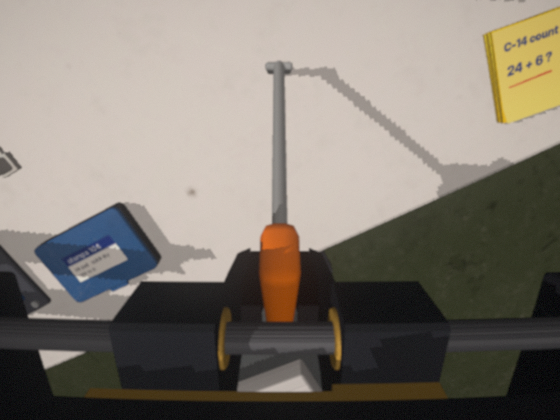

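step_arm([
  [0,0,0.1],
  [0,0,0.1],
  [0,0,0.05],
  [0,0,0],
], roll=[0,0,0,0])

```text
clock: 10.3
tool_pos: [384.4, -245.6, 144.1]
eef_rot: [-3.054, 0.726, 0.101]
ft_force: [0.5, 0.5, 0.9]
finger_gap: 13.6
```

```bash
python3 - <<'E'
from h import *
np.set_printoptions(precision=3,suppress=True)
o=bot.observe();M=R.from_rotvec(o["eef_rot"]).as_matrix();g=o["tool_pos"]-19*M[:,2];print(D(g),o["ft_force"],M[:,2])
s=bot.camera("scene")[:,:,::-1];w=bot.camera("wrist")[:,:,::-1];cv2.imwrite("pics/w10.png",w)
cv2.imwrite("pics/c10s.png",cv2.resize(s[180:360,220:340],None,fx=3.3,fy=3.3,interpolation=2))
E
```

```text
[-160.527    0.228  163.071] [0.492 0.546 0.85 ] [-0.062  0.016 -0.998]
```

View pics/c10s.png

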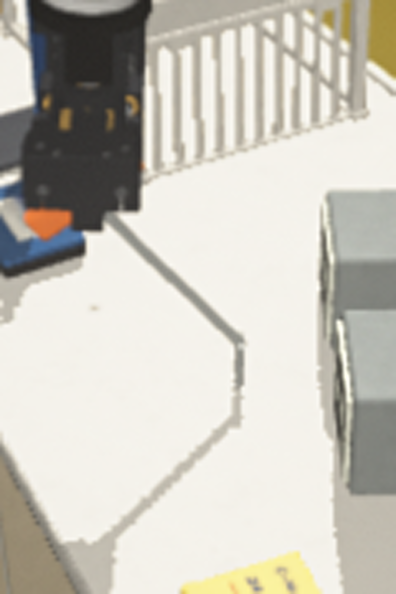

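The tip now bears on the desk with the grip at z 163, so tilt is about 39°. Raising clear and measuring before entering.

step_arm([
  [0,0,-0.3],
  [0,0,-0.4],
  [0,0,-0.4],
  [0,0,0],
], roll=[0,0,0,0])

```text
clock: 10.73
tool_pos: [386.9, -245.8, 187.0]
eef_rot: [-3.051, 0.725, 0.106]
ft_force: [0.5, -0.8, 0.5]
finger_gap: 13.7
```

```bash
python3 - <<'E'
from h import *
np.set_printoptions(precision=3,suppress=True)
o=bot.observe();M=R.from_rotvec(o["eef_rot"]).as_matrix();g=o["tool_pos"]-19*M[:,2];print(D(g),M,np.degrees(np.arctan2(M[1,0],M[0,0])))
s=bot.camera("scene")[:,:,::-1];w=bot.camera("wrist")[:,:,::-1];cv2.imwrite("pics/w11.png",w);cv2.imwrite("pics/s11.png",s)
cv2.imwrite("pics/c11.png",np.hstack([cv2.resize(s[200:320,260:320],(300,600),interpolation=2),cv2.resize(w[40:120,240:320],(480,480),interpolation=2)[:].repeat(1,0) if 0 else cv2.copyMakeBorder(cv2.resize(w[40:120,240:320],(480,480),interpolation=2),0,120,0,0,0)]))
E
```

```text
[-158.159    1.13   205.994] [[ 0.891 -0.449 -0.065]
 [-0.449 -0.893  0.019]
 [-0.067  0.012 -0.998]] -26.754287859684293
```

View pics/c11.png

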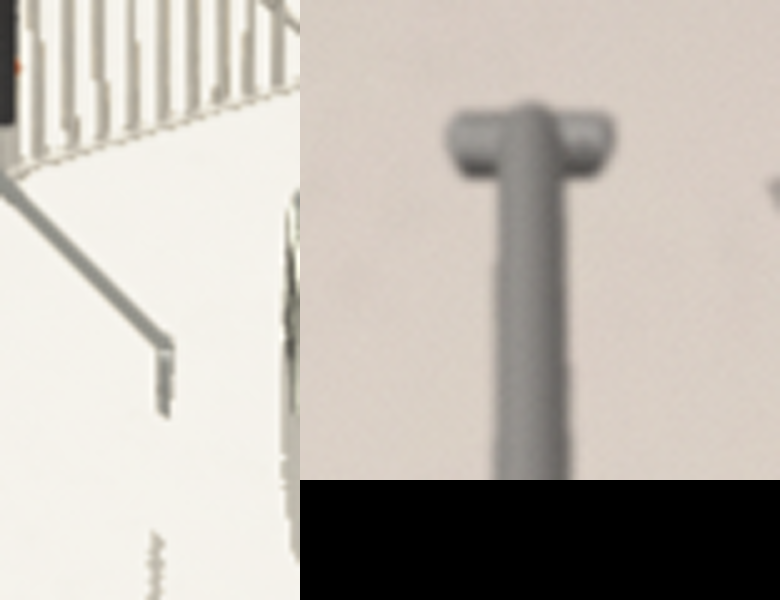

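```bash
python3 - <<'E'
from h import *
np.set_printoptions(precision=1,suppress=True)
o=bot.observe();M=R.from_rotvec(o["eef_rot"]).as_matrix();g=o["tool_pos"]-19*M[:,2]
for n,a,b in(("tip",(165,415),(228,176)),("end",(168,342),(230,105))):
    ps=(260+a[0]/5,200+a[1]/5);pw=(240+b[0]/6,40+b[1]/6)
    p,e=tri("scene",ps,"wrist",pw);print(n,p,e,D(p),D(p)-D(g))
E
```

```text
tip [ 472.7 -289.2   34.3] 7.700094509240641 [-63.2   2.   34.3] [  96.     0.6 -169.3]
end [ 476.7 -291.    77.2] 1.694304881489176 [-58.9   2.1  77.2] [ 100.4    0.7 -126.3]
```

step_arm([
  [0.3,0.04,-0.02],
  [0.35,0,-0.02],
  [0.35,0,-0.02],
  [0.35,0,-0.02],
  [0.35,0,-0.02],
  [0.35,0,-0.02],
  [0.35,0,-0.02],
  [0,0,0],
], roll=[0.01,0,0,0,0,0,0,0])

```text
clock: 11.5
tool_pos: [471.1, -289.6, 170.2]
eef_rot: [-3.036, 0.739, 0.134]
ft_force: [-0.3, 0.8, -0.3]
finger_gap: 14.0
```

```bash
cat > st.py <<'E'
from h import *
import sys
np.set_printoptions(precision=3,suppress=True)
o=bot.observe();M=R.from_rotvec(o["eef_rot"]).as_matrix();g=o["tool_pos"]-19*M[:,2];print(D(g),M[:,2],"yaw",np.degrees(np.arctan2(M[1,0],M[0,0])),"pitch_xz",M[2,0],o["ft_force"])
n=sys.argv[1]
for c in ("wrist","scene","top"): cv2.imwrite(f"pics/{c}{n}.png",bot.camera(c)[:,:,::-1])
E
python3 st.py 12
```

```text
[-62.923   0.936 189.091] [-0.08   0.034 -0.996] yaw -27.382481501569224 pitch_xz -0.0864152832900774 [-0.324  0.777 -0.334]
```

View pics/wrist12.png

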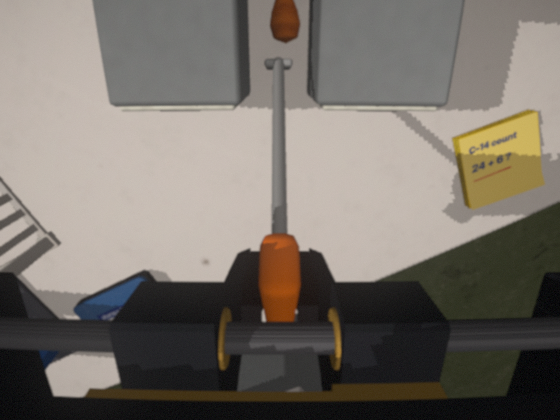

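View pics/scene12.png

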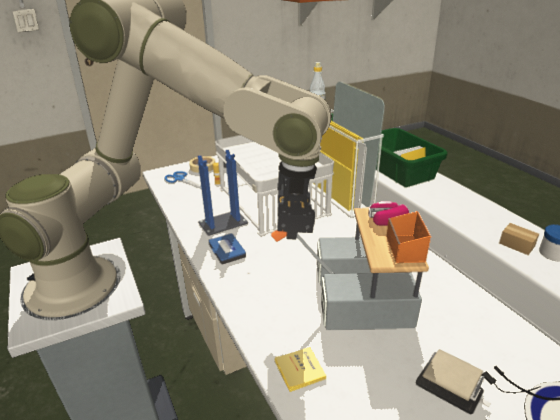

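The wrist view shows the hook centred in the slot (rod at column 278, slot walls at 244 and 312), with the stamp handle just ahead at (285,40). Each moving row sinks about 2 mm, so I raise first, then go over the stamp.

step_arm([
  [0,0,-0.3],
  [0,0,-0.3],
  [0,0,0],
], roll=[0,0,0])

```text
clock: 11.9
tool_pos: [469.3, -288.1, 194.4]
eef_rot: [-3.034, 0.739, 0.139]
ft_force: [0.3, -0.5, -1.2]
finger_gap: 13.7
```

step_arm([
  [0.4,0.02,-0.08],
  [0.5,0,-0.1],
  [0.5,0,-0.1],
  [0,0,0],
], roll=[0,0,0,0])

```text
clock: 12.23
tool_pos: [518.5, -314.5, 199.8]
eef_rot: [-3.033, 0.74, 0.141]
ft_force: [-0.0, 0.8, -0.4]
finger_gap: 13.9
```

```bash
python3 st.py 13
```

```text
[ -9.242   0.656 218.685] [-0.084  0.037 -0.996] yaw -27.449698475780977 pitch_xz -0.09144888301421727 [-0.007  0.818 -0.429]
```

View pics/wrist13.png

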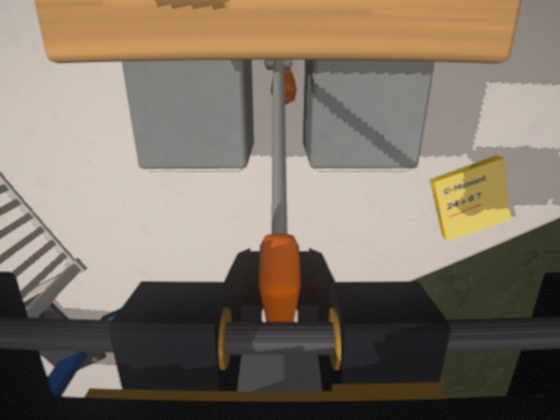

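View pics/scene13.png

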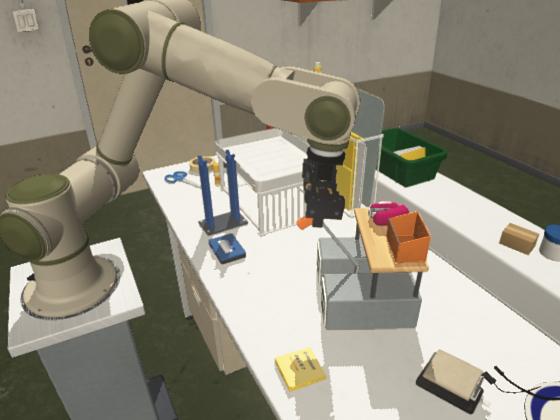

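step_arm([
  [0.35,0,0.05],
  [0.35,0,0.05],
  [0.35,0,0.04],
  [0,0,0],
], roll=[0,0,0,0])

```text
clock: 12.72
tool_pos: [551.0, -331.1, 190.0]
eef_rot: [-3.031, 0.741, 0.147]
ft_force: [0.0, 0.3, -1.9]
finger_gap: 13.6
```

```bash
python3 st.py 14; python3 -c "
import cv2
a=cv2.imread('pics/scene14.png')[180:300,290:440];cv2.imwrite('pics/s14c.png',cv2.resize(a,None,fx=5,fy=5,interpolation=2))"
```

```text
[ 27.284   0.844 208.924] [-0.087  0.04  -0.995] yaw -27.483520201375388 pitch_xz -0.095826586106995 [ 0.004  0.259 -1.896]
```

View pics/s14c.png

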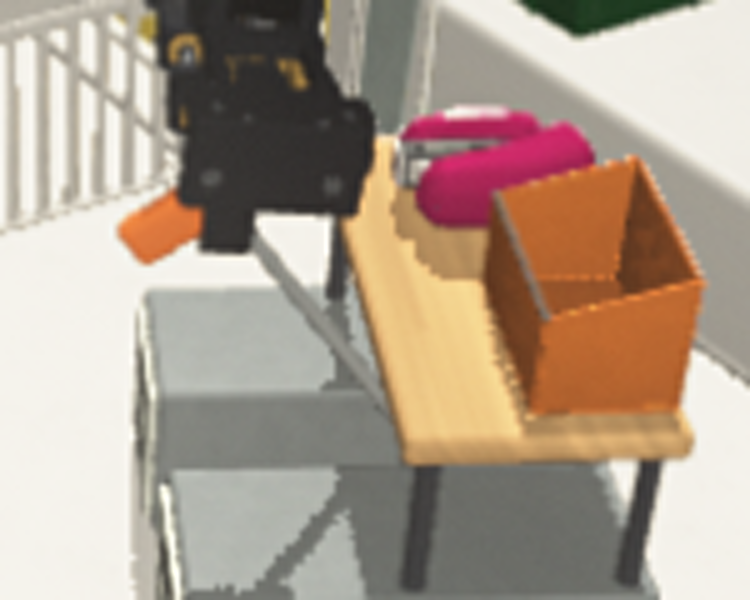

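View pics/wrist14.png

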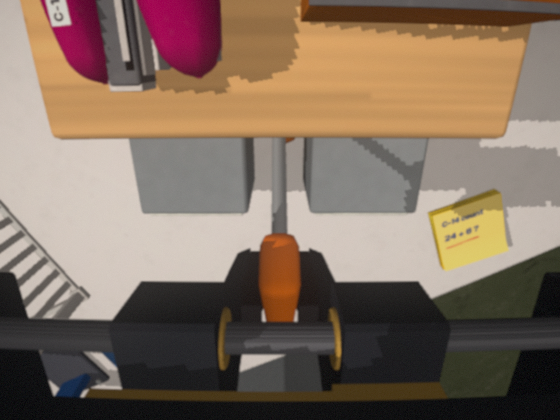

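```bash
python3 - <<'E'
from h import *
np.set_printoptions(precision=1,suppress=True)
o=bot.observe();M=R.from_rotvec(o["eef_rot"]).as_matrix();g=o["tool_pos"]-19*M[:,2];print(D(g))
o_,d=ray("scene",crop([(262,240),(330,335),(390,415)],(290,180),5))
n=np.r_[ey,0];q=np.r_[O+ey*0.8,0]
P=o_+d*(((q-o_)@n)/(d@n))[:,None]
for p in P: v=D(p)-D(g);print(D(p),np.degrees(np.arctan2(v[0],-v[2])))
E
```

```text
[ 26.2   0.9 210.1]
[ 44.8   0.8 186.8] 38.69923554499356
[ 77.6   0.8 136.4] 34.90814033295967
[108.1   0.8  91.5] 34.623673720582545
```

Tilt measured at about 34.5°, so the tip is at x ≈ 118, z ≈ 39. It needs another 15 mm or so, with enough room left under the shelf.

step_arm([
  [0.2,0,0.03],
  [0.22,0,0.03],
  [0,0,0],
], roll=[0,0,0])

```text
clock: 13.12
tool_pos: [562.9, -337.3, 188.9]
eef_rot: [-3.032, 0.742, 0.146]
ft_force: [-1.0, -0.5, -0.8]
finger_gap: 13.3
```

```bash
python3 st.py 15; python3 -c "
import cv2
a=cv2.imread('pics/scene15.png')[180:300,290:440];cv2.imwrite('pics/s15c.png',cv2.resize(a,None,fx=5,fy=5,interpolation=2))"
```

```text
[ 40.758   0.816 207.771] [-0.087  0.039 -0.995] yaw -27.504287801499004 pitch_xz -0.09497932623332454 [-0.956 -0.531 -0.844]
```

View pics/s15c.png

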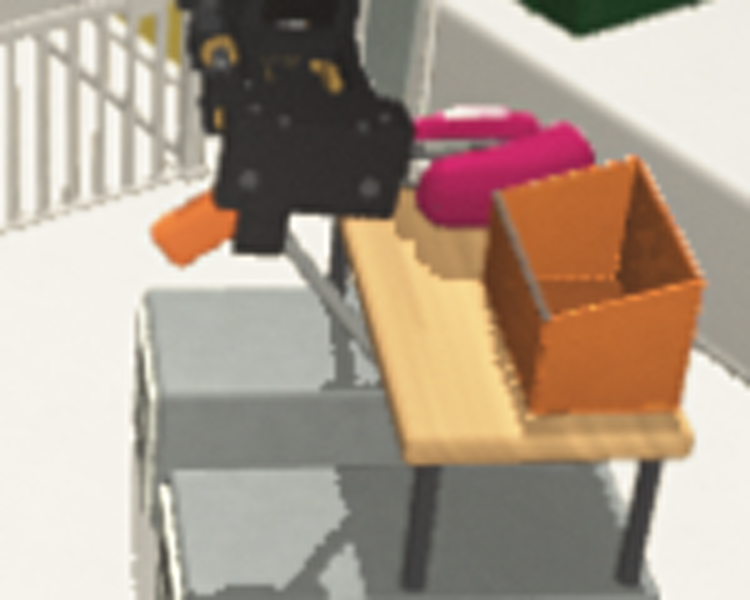

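step_arm([
  [0.02,0,0.13],
  [0.02,0,0.13],
  [0.02,0,0.13],
  [0.02,0,0.13],
  [0.02,0,0.1],
  [0,0,0],
], roll=[0,0,0,0,0,0])

```text
clock: 13.77
tool_pos: [562.6, -337.2, 162.0]
eef_rot: [-3.031, 0.742, 0.147]
ft_force: [-0.3, 0.6, -0.7]
finger_gap: 13.8
```

```bash
python3 st.py 16; python3 -c "
import cv2
a=cv2.imread('pics/scene16.png')[180:300,290:440];cv2.imwrite('pics/s16c.png',cv2.resize(a,None,fx=5,fy=5,interpolation=2))"
```

```text
[ 40.429   0.745 180.961] [-0.087  0.039 -0.995] yaw -27.512090454898054 pitch_xz -0.09544564004107246 [-0.323  0.632 -0.687]
```

View pics/s16c.png

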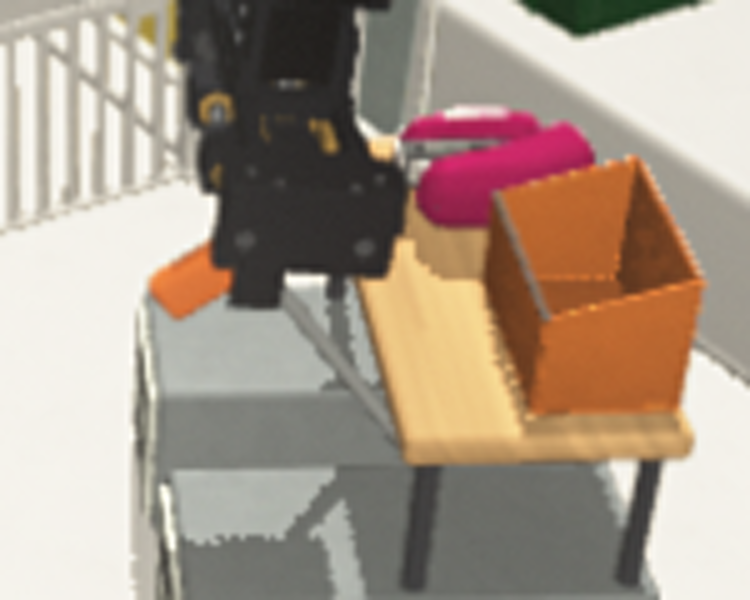

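View pics/wrist16.png

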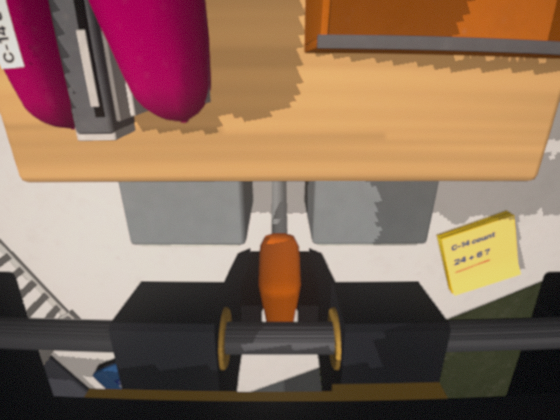

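The tip is at about z 10, behind the stamp. Pulling out.

step_arm([
  [-0.1,0,0.08],
  [-0.2,0,0],
  [-0.25,0,-0.01],
  [-0.25,0,-0.01],
  [-0.25,0,-0.01],
  [-0.25,0,-0.01],
  [0,0,0],
], roll=[0,0,0,0,0,0,0])

```text
clock: 14.5
tool_pos: [514.2, -312.1, 166.9]
eef_rot: [-3.034, 0.742, 0.14]
ft_force: [-0.4, -0.7, -0.9]
finger_gap: 13.7
```

```bash
python3 st.py 17
```

```text
[-14.168   0.82  185.82 ] [-0.084  0.036 -0.996] yaw -27.496979497398485 pitch_xz -0.090774882845609 [-0.423 -0.744 -0.856]
```

View pics/wrist17.png

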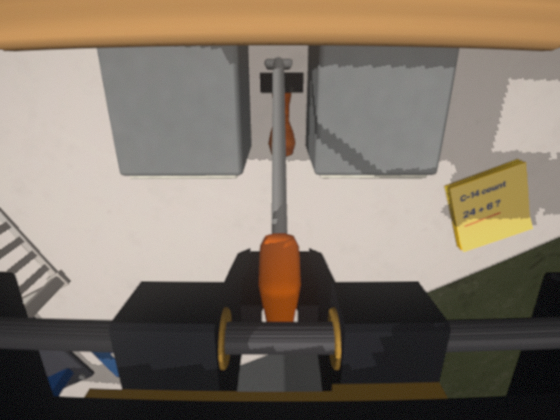

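The wrist view shows the blade behind the stamp's base (black, at (280,82)), with the handle reaching the mouth at (282,150). Continuing to draw, with the tip slightly lower.

step_arm([
  [-0.2,0,0.06],
  [-0.25,0,0.04],
  [-0.3,0,0.03],
  [-0.3,0,0.03],
  [-0.3,0,0.03],
  [-0.3,0,0.03],
  [-0.3,0,0.03],
  [-0.3,0,0.02],
  [-0.3,0,0.02],
  [-0.25,0,0.02],
  [-0.2,0,0.02],
  [0,0,0],
], roll=[0,0,0,0,0,0,0,0,0,0,0,0])

```text
clock: 15.65
tool_pos: [409.3, -258.5, 161.8]
eef_rot: [-3.037, 0.741, 0.132]
ft_force: [-0.9, -0.4, -0.8]
finger_gap: 13.4
```

```bash
python3 st.py 18
```

```text
[-132.08     0.072  180.754] [-0.079  0.032 -0.996] yaw -27.450968624417698 pitch_xz -0.08470400147366068 [-0.896 -0.377 -0.834]
```

View pics/wrist18.png

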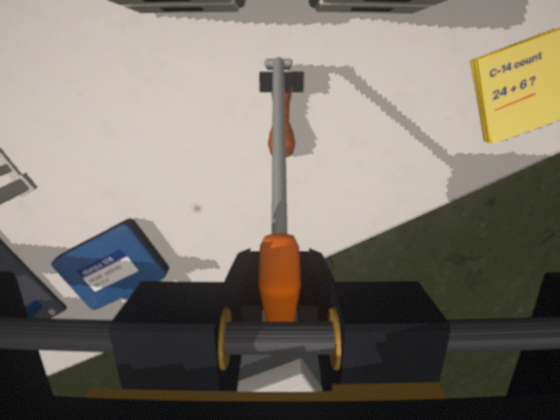

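View pics/scene18.png

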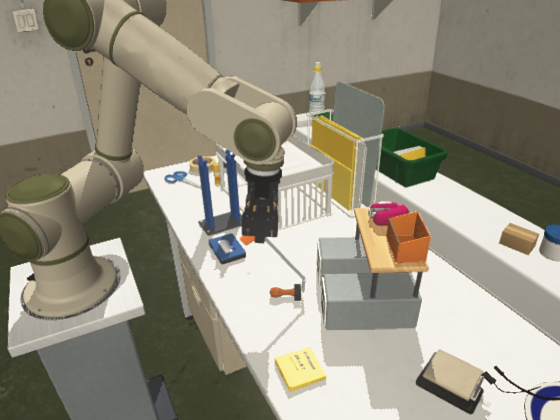

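```bash
python3 - <<'E'
from h import *
np.set_printoptions(precision=1,suppress=True)
for q in onz("wrist",[(281,155),(281,90)],12): print(D(q))
for q in onz("scene",[(271,292),(299,293)],12): print(D(q))
E
```

```text
[-113.5   -2.5   12. ]
[-57.3  -2.5  12. ]
[-110.9   -3.1   12. ]
[-45.7  -7.8  12. ]
```

The stamp is out: mid at x ≈ -77 to -80, y ≈ -5. Backing the blade off the stamp, then lifting.

step_arm([
  [0.15,0,-0.02],
  [0.1,0,-0.15],
  [0,0,-0.4],
  [0,0,-0.5],
  [0,0,-0.6],
  [0,0,-0.6],
  [0,0,-0.6],
  [0,0,-0.6],
  [0,0,-0.5],
  [0,0,0],
], roll=[0,0,0,0,0,0,0,0,0,0])

```text
clock: 16.63
tool_pos: [437.9, -271.9, 328.3]
eef_rot: [-3.037, 0.74, 0.13]
ft_force: [0.1, -0.9, -0.9]
finger_gap: 13.3
```

step_arm([
  [0,0,0],
  [0,0,0],
  [0,0,0],
  [0,0,0],
  [0,0,0],
  [0,0,0],
], roll=[-0.1,-0.1,-0.1,-0.1,-0.1,0])

```text
clock: 17.13
tool_pos: [439.8, -272.5, 324.3]
eef_rot: [-3.102, -0.072, 0.122]
ft_force: [-0.4, 0.1, -1.0]
finger_gap: 13.7
```

```bash
python3 st.py 19; python3 -c "
from h import *
o=bot.observe();M=R.from_rotvec(o['eef_rot']).as_matrix();print(o['tool_pos']-19*M[:,2],M.round(3))"
```

```text
[-98.535   1.684 343.236] [-0.079  0.034 -0.996] yaw 2.736352248238077 pitch_xz -0.0777386010764199 [-0.441  0.085 -0.995]
[ 441.21301446 -273.16830787  343.67851023] [[ 0.996  0.038 -0.079]
 [ 0.041 -0.999  0.034]
 [-0.078 -0.037 -0.996]]
```

View pics/scene19.png

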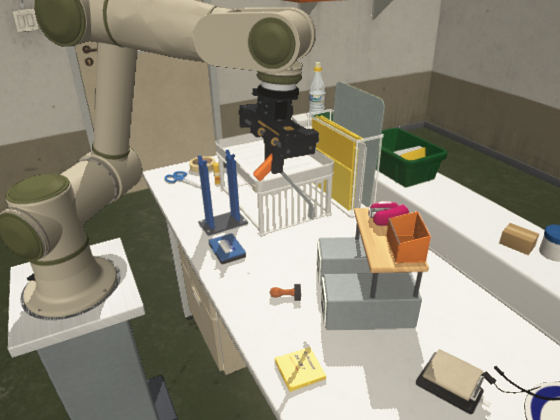

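step_arm([
  [-0.17,-0.5,0],
  [-0.17,-0.65,0],
  [-0.17,-0.65,0],
  [-0.17,-0.65,0],
  [-0.17,-0.65,0],
  [-0.17,-0.65,0],
  [-0.17,-0.65,0],
  [-0.17,-0.5,0],
  [-0.17,-0.4,0],
  [0,0,0],
], roll=[0.02,0,0,0,0,0,0,0,0,0])

```text
clock: 18.12
tool_pos: [373.7, -53.2, 334.7]
eef_rot: [-3.104, 0.019, 0.125]
ft_force: [0.3, -0.3, 0.3]
finger_gap: 13.5
```

```bash
python3 st.py 20; python3 -c "
from h import *
o=bot.observe();M=R.from_rotvec(o['eef_rot']).as_matrix();print(o['tool_pos']-19*M[:,2],M.round(3))"
```

```text
[-258.167  165.979  353.633] [-0.08   0.036 -0.996] yaw -0.62344839502983 pitch_xz -0.0802858240156728 [ 0.317 -0.344  0.276]
[376.20638247 -56.36487802 353.04118094] [[ 0.997 -0.015 -0.081]
 [-0.012 -0.999  0.036]
 [-0.081 -0.034 -0.996]]
```

View pics/scene20.png

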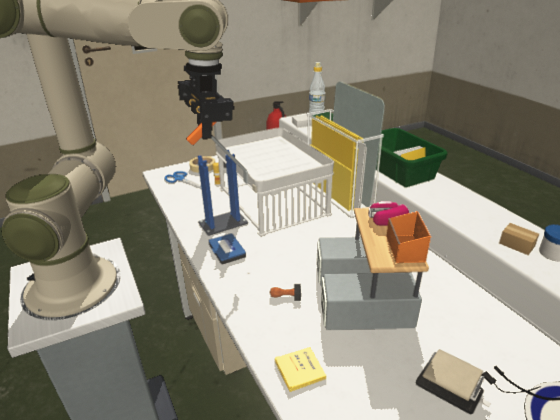

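View pics/wrist20.png

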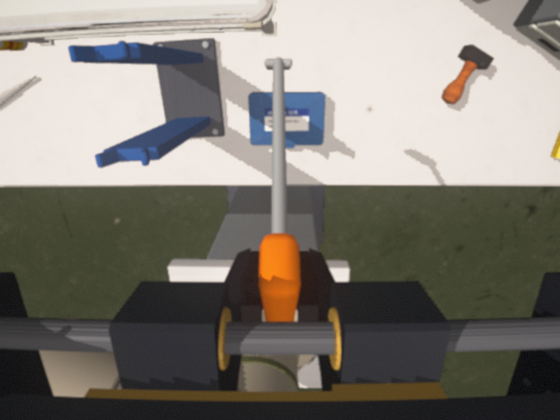

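```bash
python3 - <<'E'
from h import *
np.set_printoptions(precision=1,suppress=True)
o=bot.observe();M=R.from_rotvec(o["eef_rot"]).as_matrix();g=o["tool_pos"]-19*M[:,2]
for dz in(128,134,140): print(dz,(onz("wrist",[(278.5,61)],g[2]-dz)-g))
E
```

```text
128 [[  96.2    3.8 -128. ]]
134 [[  96.3    4.  -134. ]]
140 [[  96.4    4.3 -140. ]]
```

step_arm([
  [-0.2,0,0.3],
  [-0.2,0,0.25],
  [-0.02,-0.5,0],
  [0,-0.5,0.02],
  [0,-0.5,0.02],
  [0,-0.4,0],
  [0,0,0],
], roll=[-0.02,-0.015,0,0,0,0,0])

```text
clock: 18.85
tool_pos: [357.1, 16.5, 311.6]
eef_rot: [-3.102, -0.009, 0.131]
ft_force: [0.9, -0.5, 0.3]
finger_gap: 13.5
```

```bash
cat > g.py <<'E'
from h import *
import sys
np.set_printoptions(precision=3,suppress=True)
o=bot.observe();M=R.from_rotvec(o['eef_rot']).as_matrix();print("grip",o['tool_pos']-19*M[:,2],"yaw",np.degrees(np.arctan2(M[1,0],M[0,0])),"z",M[:,2],o["ft_force"],o["clock"])
n=sys.argv[1]
for c in ("wrist","scene"): cv2.imwrite(f"pics/{c}{n}.png",bot.camera(c)[:,:,::-1])
a=cv2.imread(f"pics/scene{n}.png")[60:260,120:320];cv2.imwrite(f"pics/sc{n}.png",cv2.resize(a,None,fx=3,fy=3,interpolation=2))
E
python3 g.py 21
```

```text
grip [358.739  15.801 330.551] yaw 0.40476443357419617 z [-0.084  0.036 -0.996] [ 0.875 -0.476  0.298] 18.85
```

View pics/sc21.png

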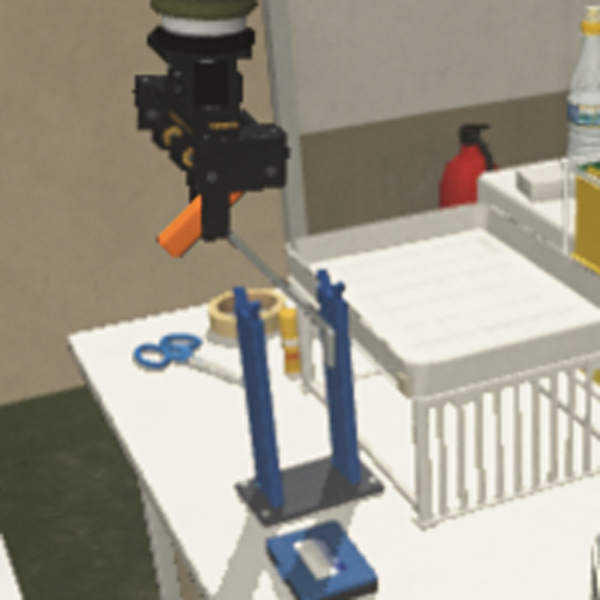

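View pics/wrist21.png

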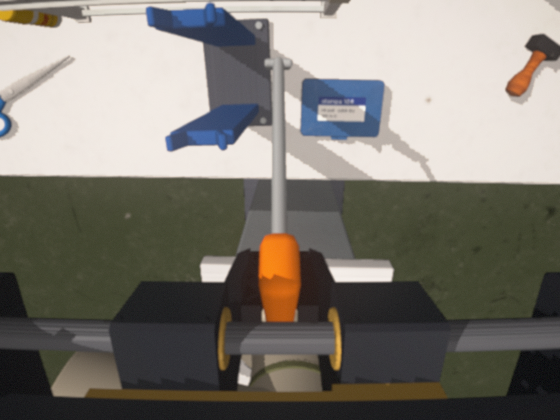

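step_arm([
  [0,-0.4,0.02],
  [0,-0.4,0.02],
  [0,-0.4,0.02],
  [0,-0.35,0.02],
  [0,0,0],
], roll=[-0.01,-0.01,0,0,0])

```text
clock: 19.37
tool_pos: [358.6, 72.7, 309.6]
eef_rot: [-3.103, -0.023, 0.133]
ft_force: [0.5, -0.3, -1.5]
finger_gap: 13.9
```

```bash
python3 g.py 22
```

```text
grip [360.236  72.059 328.519] yaw 0.9492479497488855 z [-0.086  0.035 -0.996] [ 0.459 -0.322 -1.545] 19.3667
```

View pics/sc22.png

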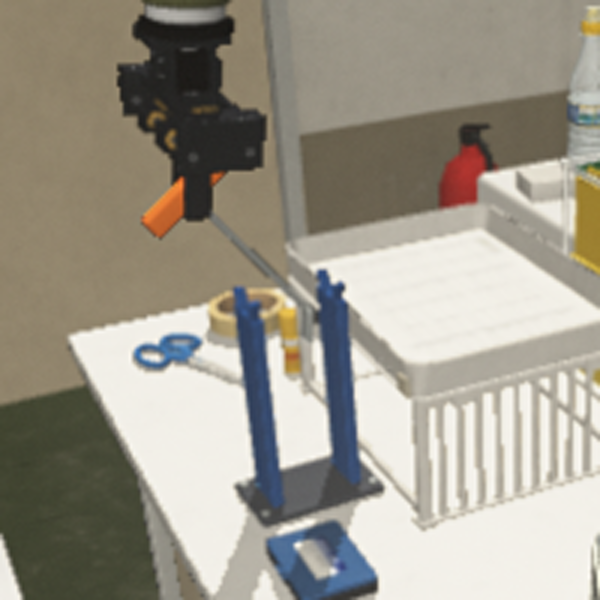

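View pics/wrist22.png

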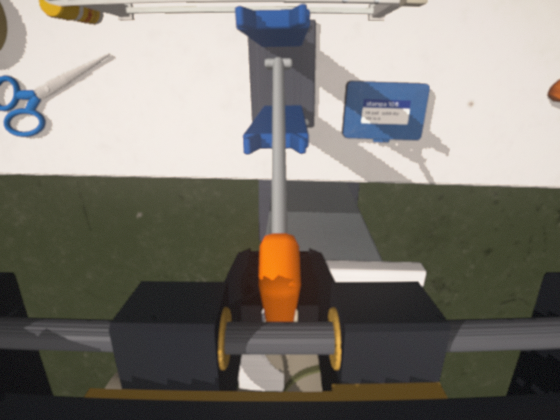

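The hook sits over the stand, rod end between the posts (wrist (278,62)). Moving +x so the far post pushes the rod back upright.

step_arm([
  [0.2,-0.04,-0.03],
  [0.2,0,-0.04],
  [0.25,0,-0.05],
  [0.25,0,-0.05],
  [0.25,0,-0.05],
  [0.25,0,-0.05],
  [0,0,0],
], roll=[0,0,0,0,0,0,0])

```text
clock: 20.05
tool_pos: [420.3, 67.8, 315.4]
eef_rot: [-3.104, -0.01, 0.146]
ft_force: [-1.7, -0.7, -1.4]
finger_gap: 13.3
```

```bash
python3 g.py 23
```

```text
grip [422.078  67.148 334.296] yaw 0.4776253962466054 z [-0.094  0.034 -0.995] [-1.65  -0.664 -1.379] 20.05
```

View pics/sc23.png

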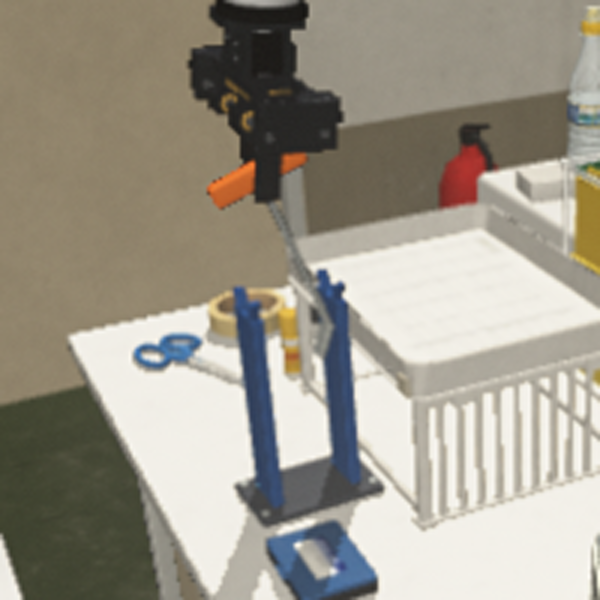

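step_arm([
  [0.22,-0.08,-0.03],
  [0.22,-0.08,-0.03],
  [0.22,-0.08,-0.03],
  [0.22,-0.08,-0.03],
  [0.2,-0.08,-0.03],
  [0,0,0],
], roll=[-0.01,-0.01,0,0,0,0])

```text
clock: 20.65
tool_pos: [463.1, 83.9, 318.1]
eef_rot: [-3.105, -0.041, 0.149]
ft_force: [-1.1, 0.1, 0.2]
finger_gap: 13.5
```

```bash
python3 g.py 24
```

```text
grip [464.966  83.253 337.016] yaw 1.617096343991785 z [-0.096  0.032 -0.995] [-1.114  0.109  0.243] 20.65
```

View pics/sc24.png

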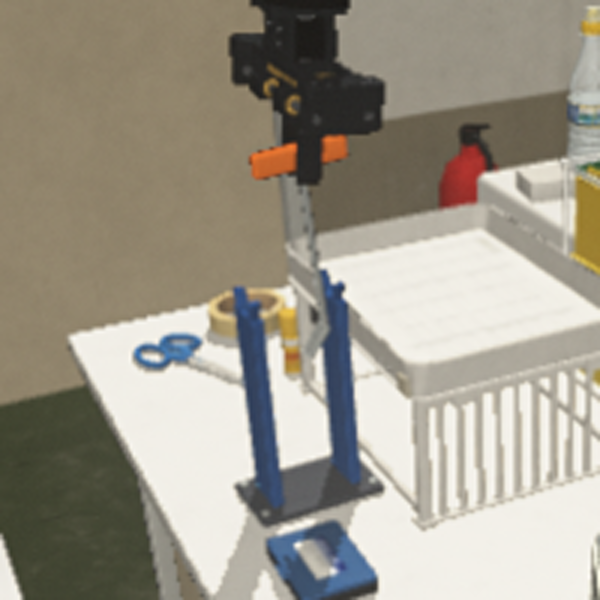

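View pics/wrist24.png

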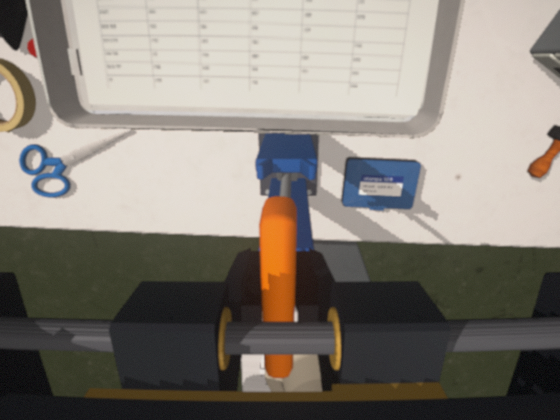

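step_arm([
  [0.12,0.03,-0.02],
  [0.1,0,-0.02],
  [0,0,0],
], roll=[0,0,0])

```text
clock: 21.0
tool_pos: [470.9, 82.2, 319.0]
eef_rot: [-3.105, -0.041, 0.15]
ft_force: [-0.3, -1.3, -0.5]
finger_gap: 13.4
```

```bash
python3 g.py 25
```

```text
grip [472.755  81.63  337.886] yaw 1.610808267763585 z [-0.097  0.032 -0.995] [-0.31  -1.343 -0.527] 21.0
```

View pics/sc25.png

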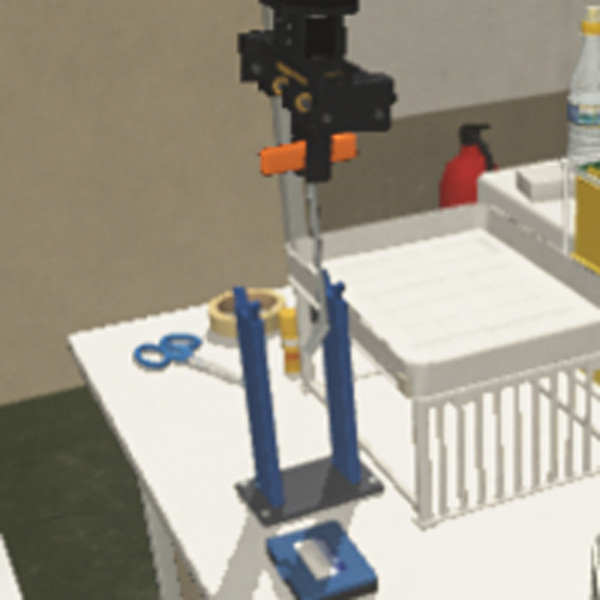

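step_arm([
  [-0.25,0,0],
  [-0.25,0,0],
  [-0.2,0,0],
  [0,0,0],
], roll=[0,0,0,0])

```text
clock: 21.43
tool_pos: [441.7, 81.5, 322.1]
eef_rot: [-3.104, -0.041, 0.144]
ft_force: [0.3, -0.5, -1.0]
finger_gap: 13.7
```

```bash
python3 g.py 26
```

```text
grip [443.475  80.906 340.998] yaw 1.6109120934494094 z [-0.093  0.032 -0.995] [ 0.345 -0.497 -0.993] 21.4333
```

View pics/sc26.png

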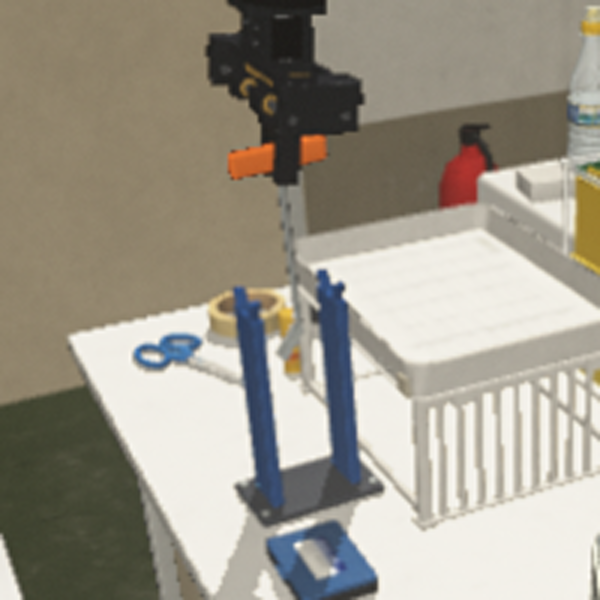

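View pics/wrist26.png

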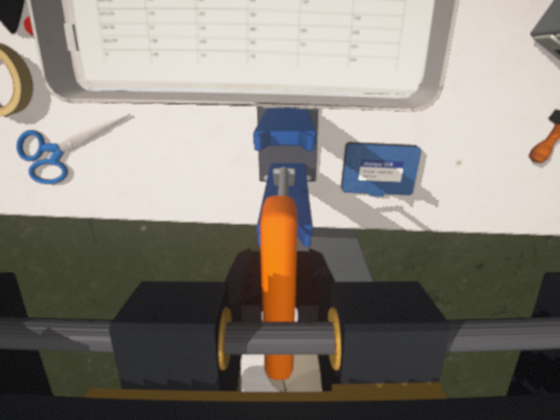

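step_arm([
  [0.035,0.014,0.4],
  [0.035,0.014,0.4],
  [0.035,0.014,0.4],
  [0.035,0.014,0.4],
  [0.03,0.01,0.3],
  [0,0,0],
], roll=[0,0,0,0,0,0])

```text
clock: 22.03
tool_pos: [444.7, 81.3, 243.2]
eef_rot: [-3.105, -0.04, 0.136]
ft_force: [-0.4, 0.8, -1.9]
finger_gap: 13.6
```

```bash
python3 g.py 27
```

```text
grip [446.366  80.693 262.142] yaw 1.5769888522697955 z [-0.088  0.032 -0.996] [-0.377  0.819 -1.911] 22.0333
```

View pics/sc27.png

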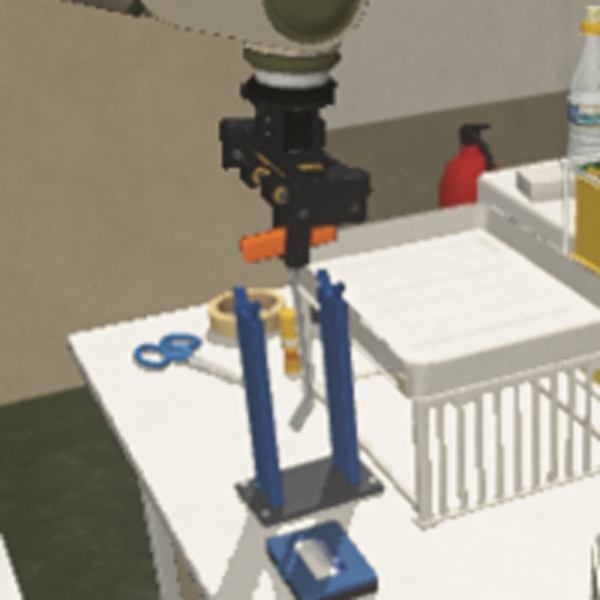

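View pics/wrist27.png

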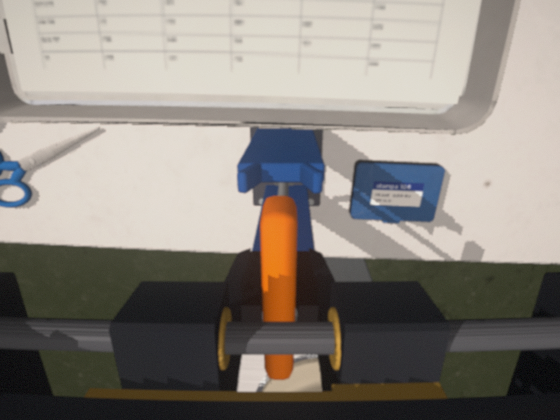

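step_arm([
  [0,0.01,0.25],
  [0,0.01,0.25],
  [0,0.01,0.2],
  [0,0.01,0.15],
  [0,0,0.1],
  [0,0,0],
], roll=[0,0,0,0,0,0])

```text
clock: 22.63
tool_pos: [443.9, 80.7, 207.3]
eef_rot: [-3.107, -0.041, 0.121]
ft_force: [-0.6, 0.1, -1.2]
finger_gap: 13.6
```

```bash
python3 g.py 28
```

```text
grip [445.421  80.096 226.232] yaw 1.57759558440365 z [-0.078  0.031 -0.996] [-0.612  0.097 -1.165] 22.6333
```

View pics/sc28.png

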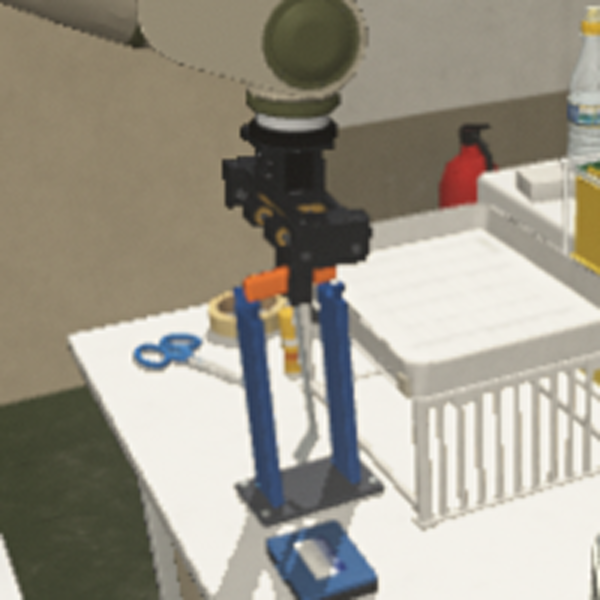

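View pics/wrist28.png

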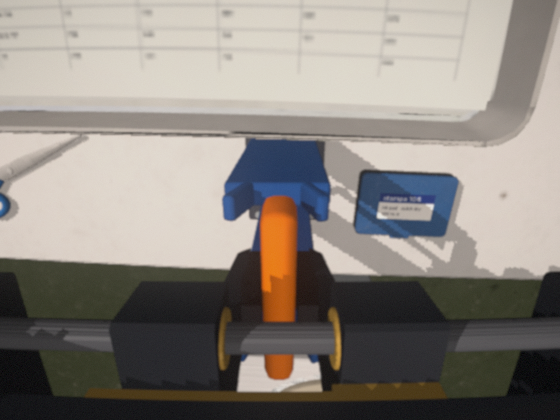

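step_arm([
  [-0.04,0,0.1],
  [-0.03,0,0.1],
  [0,0,0.03],
  [0,0,0],
], roll=[0,0,0,0])

```text
clock: 23.07
tool_pos: [440.9, 80.9, 199.1]
eef_rot: [-3.107, -0.041, 0.116]
ft_force: [0.4, 0.2, -1.4]
finger_gap: 13.6
```

```bash
python3 g.py 29
```

```text
grip [442.359  80.264 218.086] yaw 1.5759210612324084 z [-0.075  0.031 -0.997] [ 0.35   0.201 -1.43 ] 23.0667
```

View pics/sc29.png

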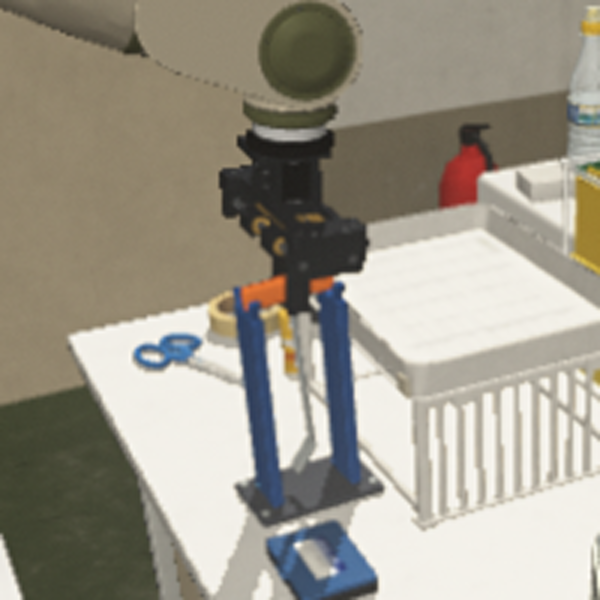

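The bar is seated: grip at (442.4, 80.3, 218), against (442.4, 80.7, 220) at pick-up. Releasing.

step_arm([
  [0,0,0],
  [0,0,0],
  [0,0,0],
  [0,0,0],
  [0,0,0],
  [0,0,0],
  [0,0,0],
  [0,0,0],
  [0,0,0],
  [0,0,0],
  [0,0,0],
  [0,0,0],
], roll=[0,0,0,0,0,0,0,0,0,0,0,0], hand=1)

```text
clock: 24.17
tool_pos: [441.7, 80.8, 200.3]
eef_rot: [-3.107, -0.041, 0.112]
ft_force: [0.0, -0.2, 0.3]
finger_gap: 87.8
```

```bash
python3 g.py 30
```

```text
grip [443.088  80.213 219.237] yaw 1.5752472501143768 z [-0.072  0.031 -0.997] [ 0.007 -0.203  0.28 ] 24.1667
```

View pics/wrist30.png

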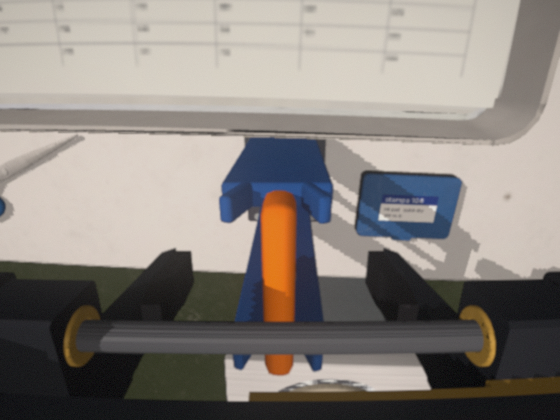

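View pics/sc30.png

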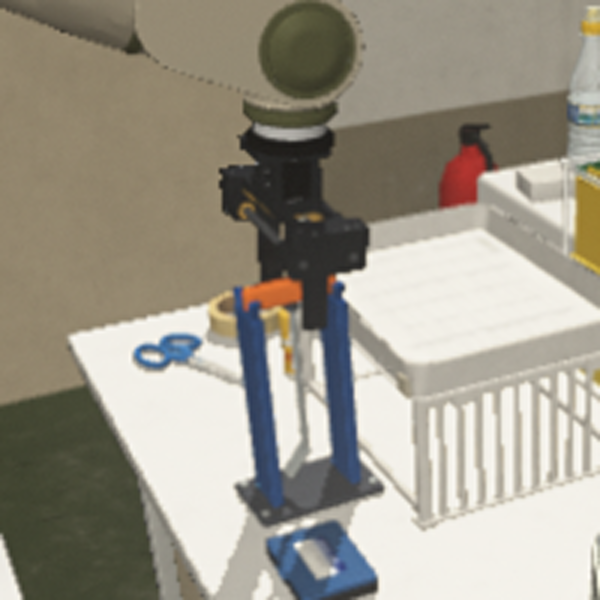

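Released and hanging in both notches. Raising straight up and clearing the view.

step_arm([
  [0,0,-0.2],
  [0,0,-0.3],
  [0,0,-0.4],
  [0,0,-0.5],
  [0,0,-0.5],
  [0,0,-0.5],
  [0,0.5,-0.3],
  [0,0.8,0],
  [0,0.8,0],
  [0,0.8,0],
  [0,0.8,0],
  [0,0,0],
], roll=[0,0,0,0,0,0,0,0,0,0,0,0])

```text
clock: 25.27
tool_pos: [453.4, -75.6, 315.8]
eef_rot: [-3.11, -0.049, 0.104]
ft_force: [-0.1, 0.8, -1.4]
finger_gap: 88.0
```

step_arm([
  [-0.3,0.6,0],
  [-0.3,0.6,0],
  [-0.3,0.6,0],
  [-0.3,0.6,0],
  [0,0,0],
  [0,0,0],
  [0,0,0],
  [0,0,0],
], roll=[0,0,0,0,0,0,0,0])

```text
clock: 25.93
tool_pos: [406.7, -176.5, 319.9]
eef_rot: [-3.111, -0.047, 0.099]
ft_force: [-0.3, -0.5, 0.3]
finger_gap: 88.0
```

```bash
python3 st.py 31;  python3 - <<'E'
from h import *
np.set_printoptions(precision=1,suppress=True)
t=cv2.imread("pics/top31.png");s=cv2.imread("pics/scene31.png")
cv2.imwrite("pics/c31.png",np.hstack([cv2.resize(s[110:260,170:270],(400,600),interpolation=2),cv2.resize(t[195:265,130:200],(600,600),interpolation=2)[:, :400]]))
hsv=cv2.cvtColor(t,cv2.COLOR_BGR2HSV)
m=cv2.inRange(hsv,(5,150,100),(20,255,255)); m[:, :150]=0;m[:,215:]=0;m[:195]=0;m[265:]=0
cs=cv2.findContours(m,0,1)[0]
if cs: r=cv2.minAreaRect(max(cs,key=cv2.contourArea));print(r,onz("top",[r[0]],229))
E
```

```text
[-172.447   71.651  338.873] [-0.064  0.027 -0.998] yaw 1.7882062957940466 pitch_xz -0.06330739235624509 [-0.35  -0.451  0.326]
((169.5, 224.0), (36.0, 5.0), 90.0) [[439.3  79.4 229. ]]
```

View pics/top31.png

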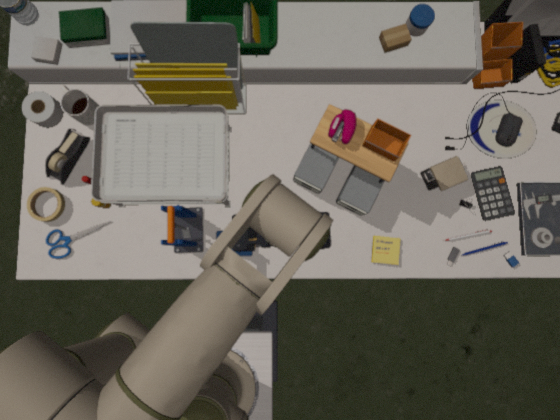

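View pics/scene31.png

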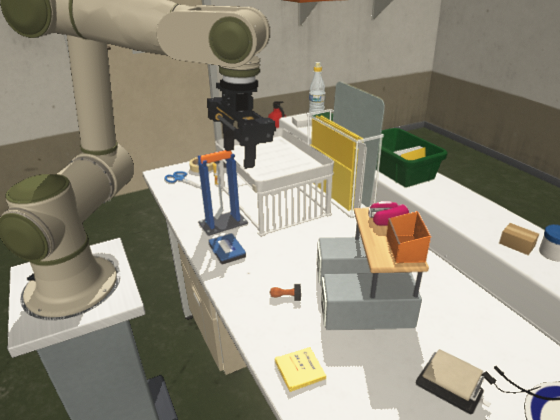

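View pics/c31.png

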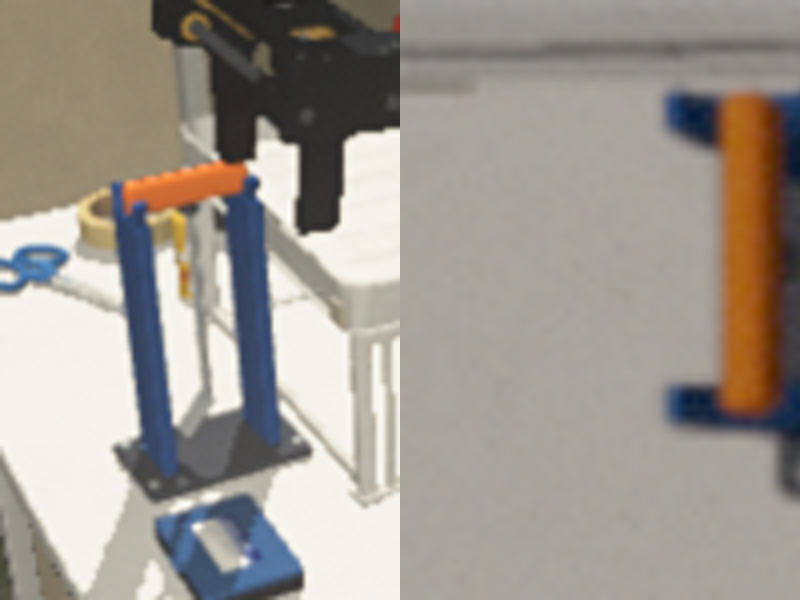

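step_arm([
  [0,0,0],
  [0,0,0],
  [0,0,0],
  [0,0,0],
  [0,0,0],
  [0,0,0],
  [0,0,0],
  [0,0,0],
  [0,0,0],
  [0,0,0],
  [0,0,0],
  [0,0,0],
], roll=[0,0,0,0,0,0,0,0,0,0,0,0])

```text
clock: 27.08
tool_pos: [407.2, -175.1, 319.6]
eef_rot: [-3.111, -0.052, 0.1]
ft_force: [0.4, -1.0, 0.2]
finger_gap: 87.9
```

```bash
python3 - <<'E'
from h import *
a=cv2.imread("pics/scene31.png").astype(int);b=bot.camera("scene")[:,:,::-1].astype(int)
d=abs(a-b).sum(2);print("hook/stand change",d[150:235,195:245].max(),np.percentile(d[150:235,195:245],99),"stamp",d[280:305,265:305].max())
for q in onz("scene",[(271,292),(299,293)],12): print(D(q).round(0))
print(bot.job_done())
E
```

```text
hook/stand change 329 7.0 stamp 9
[-111.   -3.   12.]
[-46.  -8.  12.]
the job is handed in; nothing more can be done
None
```

The stamp is out on the open desk and the hook hangs back in both notches of its stand. I handed the job in at about 27 s; no verdict was reported.

**How it was done:**
- **Tilting:** the arm could only roll about the tool's own axis. I tilted the hook by pivoting its bar between the pads, levering the rod over the near post and then pressing the tip on the desk.
- **Drawing out:** I reached in under the shelf over the stamp, dropped the blade behind its base and drew it out.
- **Hanging up:** I pushed the rod upright against the far post, then lowered the bar into the notches.

**Last checks:**
- **Stamp:** its centre is about 78 mm in front of the mouth and about 5 mm off the middle line, at rest.
- **Hook:** the bar is within about 2 mm of where it first hung. It is level and sits in both notches.
- **Ink pad and notes:** they look unmoved in the pictures. I did not re-measure them at the end.
- **Robot:** it stands clear of everything. The forces it reported stayed around 2 N.

**Disagreements:**
- **Tool tilt:** the tool drifted up to about 0.1 rad off vertical, and the hook's tilt in the slot was about 34.5° rather than 40°. I allowed for both.
- **Rest check:** a few pixels in the hook and stand region still changed strongly between the last two pictures, while 99% of that region did not. The open finger beside the hook drifting about 1 mm may explain it, but I did not check.

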